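# Nest the pastry cutters in their trays

## Robot

A 6-joint arm with a two-finger parallel gripper is mounted at the origin on a cart in front of the work surface, level with it; the furniture and walls round the work are solid. World frame = base frame: x ahead of the robot, y to its left, z up, the work surface at z = 0. Lengths are in mm, angles in rad, forces in N, time in s.
With the tool pointing down it reaches from about 325 to 775 mm from the base axis. Payload 5.5 kg.
Tool frame: the origin (TCP) lies on the centre line of the jaws, within the pads' length; the fingertips stand 19 mm ahead of it and the grasp point (between the pads) is the TCP; z points along the fingers, y is the line along which they close (so a half turn about z gives the same grasp; the last joint's range is limited). The gripper opens to 88 mm and grips with 3 to 60 N. Pads are 20 mm wide; open, the fingers measure 115 mm over their backs; the gripper's body (75 mm by 178 mm) begins 61 mm behind the grasp point.
Start: joints at [-1.32, 0.091, 1.231, -0, 1.82, -0.057], TCP at [181.777, -571.816, 218.131] pointing down, gripper open.
Joint ranges: [-2.87, 2.87], [-0.86, 2.18], [0.17, 2.46], [-1.51, 4.65], [0.06, 2.69], [-2.65, 2.65]. Speed limits (rad/s): [2.57, 2.57, 3.01, 3.14, 3.14, 3.14].

## Interface

Orientations are given as a unit quaternion [x, y, z, w].
In Python, from station import bot gives the robot as it stands.
- The arm moves only by the shell command python3 -m handwheel 'ROWS' [FORCE]. ROWS is JSON, a list of rows, each an object of numbers: "tx", "ty", "tz": the shift along the tool's x, y, z in m; "ax", "ay", "az": the turn, a rotation vector about the tool's x, y, z in rad; "jaw": the closure, from -1 (fully open) to 1 (shut). A call has exactly 10 rows; each row is the pose to reach, as a shift and turn from the pose commanded when the call began, along the tool's axes at that moment; what a row does not reach only later rows make up. A row lasts 1/12 s, in which the tool goes at most 41.7 mm and 7.16 degrees, less where a joint would pass 70% of its speed; a pose out of reach is approached as far as the arm can. A call with a gripper value outside its range is refused whole. The fingers move at their own pace and stop on an object; FORCE is the grip in N (left out, the last holds). Time passes only in rows, so rows that repeat a pose let the fingers close, or fill a call up. It gives the time, the measured TCP pose, the force, the opening and the grip force at its end, in the units of the state.
- bot.get_obs(): the state, without advancing time (a new reading comes with each control period).
- bot.grab_frame(name): name is "scene" or "top" or "wrist"; returns the picture (384x512x3 uint8, blue, green, red); there is no depth.
- bot.camera_params(name): a dict with "K" (3x3 intrinsics, pixels), "cam_to_world" (4x4, takes a point from camera to world coordinates). Camera axes: x right, y down, z forward; pixel columns grow to the right and rows downward; lengths in mm; the calibration is good to about 2 mm. A picture is of the moment at which its call begins: read the wrist's pose just before it. camera_params takes no time and is no camera call; for the wrist camera it gives the pose at the moment of the call.
- bot.close_job(): hands the job in; it is judged then, once.
The state is a dict: "clock": time; "q": joint angles; "qvel": joint speeds; "joint_efforts": joint torques, N m; "tcp_pos": TCP position; "ee_rot": TCP orientation; "wrist_force": force on the tool from outside, world axes, zero at the start; "ft_torque": the same for the moment, N m; "width": opening from 0.0 (shut) to 1.0 (fully open); "gripper_force": force on a finger pad.
Only numpy, scipy, OpenCV 4.12 (cv2) and the standard library are available. Lean on these libraries where they do the work, as an engineer would, in place of code of your own. Each camera call takes 0.05 s, during which the arm holds its last target. There are 200 camera calls.

## Task

Put the pastry cutters away: the three round ones nested in the middle of the round tray and the two square ones nested in the middle of the square tray, with the square ones lined up with their tray's sides. In each tray set the smallest cutter down first and then lower each next larger one over it, so that at the end all five stand upright on the tray floors, one inside another. Do not shift the syrup jar, the salt shaker or the nail brush.

Things in the scene. Friction and masses are not known exactly. Their poses are not given: they have to be found in the camera images.
- round_small_center (a point): smallest round pastry cutter: plain open steel ring without floor, outer diameter 30 mm, wall 1.5 mm (inner diameter 27 mm), 40 mm high, standing on its edge circle with axis z upright. The point is its centre, 20 mm above its underside. Loose, about 60 g, rigid; grip it from above across its outside.
- round_medium_center (a point): middle-sized round pastry cutter: plain open steel ring without floor, outer diameter 50 mm, wall 1.5 mm (inner diameter 47 mm), 40 mm high, standing on its edge circle with axis z upright. The point is its centre, 20 mm above its underside. Loose, about 60 g, rigid; grip it from above across its outside.
- round_large_center (a point): largest round pastry cutter: plain open steel ring without floor, outer diameter 68 mm, wall 1.5 mm (inner diameter 65 mm), 40 mm high, standing on its edge circle with axis z upright. The point is its centre, 20 mm above its underside. Loose, about 60 g, rigid; grip it from above across its outside.
- square_small_center (a point): smaller square pastry cutter: plain open steel square frame without floor, 36 x 36 mm outside, wall 1.5 mm (33 mm inside), corners rounded 6 mm, 40 mm high, standing upright (z up). The point is its centre, 20 mm above its underside; x and y are square to its sides. Loose, about 60 g, rigid; grip it from above across two opposite outer sides.
- square_large_center (a point): larger square pastry cutter: plain open steel square frame without floor, 62 x 62 mm outside, wall 1.5 mm (59 mm inside), corners rounded 6 mm, 40 mm high, standing upright (z up). The point is its centre, 20 mm above its underside; x and y are square to its sides. Loose, about 60 g, rigid; grip it from above across two opposite outer sides.
- round_tray_floor (a point): round storage tray: flat dark steel disc, 120 mm diameter, fixed to the table, floor 3 mm thick, rim 6 mm high over the table and 3 mm wide. The point is the centre of the floor's upper face, z up.
- square_tray_floor (a point): square storage tray: flat dark steel square, 120 x 120 mm, rounded corners, fixed to the table, floor 3 mm thick, rim 6 mm high over the table and 3 mm wide. The point is the centre of the floor's upper face, z up; x and y are square to its sides.
- amber_jar_center (a point): bystander, not to be moved: small square glass jar of amber syrup with pink cap, 37 x 46 mm, 74 mm high; point at its centre, half-way up.
- salt_shaker_center (a point): bystander, not to be moved: glass salt shaker with grey top, 44 mm diameter, 90 mm high; point at its centre, half-way up.
- nail_brush_center (a point): bystander, not to be moved: green nail brush lying on the table, 30 x 85 mm, 22 mm high; point at its centre, half-way up.
There are look-alikes about, which are no part of the job. What is shaped like the part that bears round_medium_center but green is not meant.

How it is judged (in metres and radians):
At the end, for the whole second after the job is handed in: Small cutters within 15 mm of their tray's centre, larger ones round them (centres within 17 mm of the small one, 20 mm for the largest round); all five down on the floor within 3 mm, upright within 0.08 rad, at rest; squares within 0.2 rad of the tray's sides (horizontal distance between round_small_center and round_tray_floor below 0.015 m and z of round_small_center in the frame of round_tray_floor between 0.017 and 0.023 m and angle between each of round_small_center, round_medium_center, round_large_center, square_small_center, square_large_center's own z axis and vertical below 0.08 rad and linear speed of each of round_small, round_medium, round_large, square_small, square_large below 0.02 m/s and horizontal distance between round_medium_center and round_small_center below 0.017 m and z of round_medium_center in the frame of round_tray_floor between 0.017 and 0.023 m and horizontal distance between round_large_center and round_small_center below 0.02 m and z of round_large_center in the frame of round_tray_floor between 0.017 and 0.023 m and horizontal distance between square_small_center and square_tray_floor below 0.015 m and z of square_small_center in the frame of square_tray_floor between 0.017 and 0.023 m and (angle between the x axis of square_small_center and the x axis of square_tray_floor, either way round below 0.2 rad or angle between the y axis of square_small_center and the x axis of square_tray_floor, either way round below 0.2 rad) and horizontal distance between square_large_center and square_small_center below 0.017 m and z of square_large_center in the frame of square_tray_floor between 0.017 and 0.023 m and (angle between the x axis of square_large_center and the x axis of square_tray_floor, either way round below 0.2 rad or angle between the y axis of square_large_center and the x axis of square_tray_floor, either way round below 0.2 rad)); the robot touches nothing.
It fails at once if the round medium cutter is down in its tray before the round small one (horizontal distance between round_medium_center and round_tray_floor below 0.04 m and z of round_medium_center in the frame of round_tray_floor below 0.028 m and horizontal distance between round_small_center and round_tray_floor above 0.035 m).
It fails at once if the round large cutter is down in its tray before the round medium one (horizontal distance between round_large_center and round_tray_floor below 0.04 m and z of round_large_center in the frame of round_tray_floor below 0.028 m and horizontal distance between round_medium_center and round_tray_floor above 0.035 m).
It fails at once if the square large cutter is down in its tray before the square small one (horizontal distance between square_large_center and square_tray_floor below 0.04 m and z of square_large_center in the frame of square_tray_floor below 0.028 m and horizontal distance between square_small_center and square_tray_floor above 0.035 m).
It fails at once if the syrup jar, the salt shaker or the nail brush is shifted or knocked over (distance of any of amber_jar_center, salt_shaker_center, nail_brush_center from where it was at the start of the episode above 0.025 m or angle between any of amber_jar_center, salt_shaker_center, nail_brush_center's own z axis and vertical above 0.4 rad).
It also fails if it takes over 109 s, if anything falls off the work surface, if the arm or the gripper's body presses on something with over 40 N, if the wrist force passes 120 N, or if a joint passes its speed limit or range.

## Working session

There is one attempt and no reset: what is moved stays moved. The work goes in short steps, Python scripts to look and compute and a shell command to move; the robot and the scene stay as the last step left them, time stands still between calls to the robot, and variables do not carry over. Pictures are saved under pics/ and viewed, at most 14 in all, crops included, and the job is handed in when it is done.

```bash
mkdir -p pics; ls; python3 - <<'E'
from station import bot
import cv2
o=bot.get_obs();print(o)
for n in("scene","top"):
    cv2.imwrite(f"pics/{n}0.png",bot.grab_frame(n)); p=bot.camera_params(n);print(n,p["K"],p["cam_to_world"])
E
```

```text
pics
{'clock': 0.0, 'q': array([-1.31968463e+00,  9.18069961e-02,  1.23185905e+00, -4.84214853e-05,
        1.81982826e+00, -5.66950349e-02]), 'qvel': array([ 1.40293544e-03,  3.90909132e-04, -1.09647669e-04, -6.50583443e-05,
       -1.49980026e-04,  2.15657962e-03]), 'joint_efforts': array([ 6.62301100e-04, -4.46453834e+01, -4.06439710e+01,  6.98432769e-02,
        2.94129294e-02, -1.40909519e-04]), 'tcp_pos': array([ 181.68861568, -571.50008421,  217.05311402]), 'ee_rot': array([ 9.88180699e-01,  1.53290577e-01, -1.15641502e-04, -9.44059804e-04]), 'wrist_force': array([ 0.9857239 ,  0.7953457 , -0.37775125]), 'ft_torque': array([-0.01609294, -0.0332961 ,  0.00455551]), 'gripper_force': 0.0, 'width': 0.9979021776047672}
scene [[494.63341348   0.         263.39503165]
 [  0.         494.63341348 191.5545795 ]
 [  0.           0.           1.        ]] [[-7.65495766e-01 -3.05071595e-01  5.66522333e-01 -1.79391064e+02]
 [-6.43436218e-01  3.59568329e-01 -6.75796160e-01  8.35234990e+02]
 [ 2.46272338e-03 -8.81840087e-01 -4.71542146e-01  6.49943043e+02]
 [ 0.00000000e+00  0.00000000e+00  0.00000000e+00  1.00000000e+00]]
top [[419.43793989   0.         256.54149506]
 [  0.         419.43793989 191.1050347 ]
 [  0.           0.           1.        ]] [[-5.04521933e-02 -9.72744325e-01  2.26325106e-01  3.08454205e+02]
 [-9.98725756e-01  4.94119702e-02 -1.02626321e-02 -1.43924136e+01]
 [-1.20025228e-03 -2.26554485e-01 -9.73997754e-01  1.16699433e+03]
 [ 0.00000000e+00  0.00000000e+00  0.00000000e+00  1.00000000e+00]]
```

View pics/scene0.png

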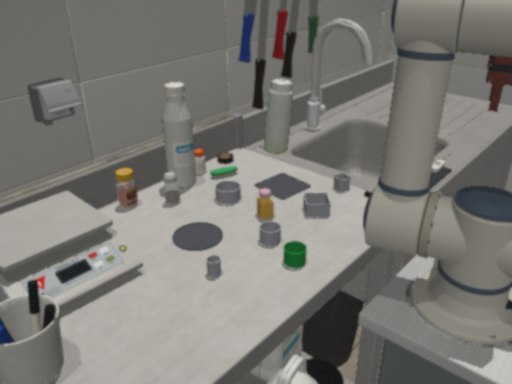

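View pics/top0.png

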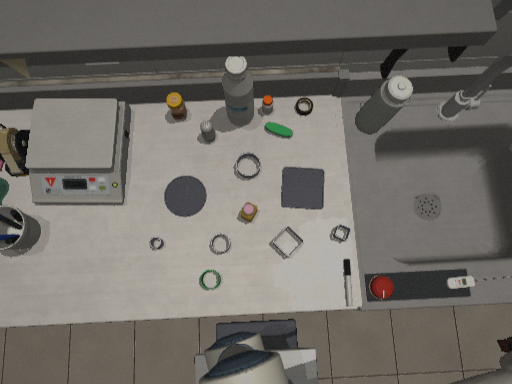

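The scene shows the cutters between the two trays. In the top view: small round (157,243), medium (220,244), large (247,166), large square (286,242), small square (341,233), round tray (185,196), square tray (302,188), jar (248,211). The green look-alike is at (210,280).

```bash
python3 - <<'E'
import cv2
im=cv2.imread("pics/top0.png")[145:270,140:360]
cv2.imwrite("pics/crop0.png",cv2.resize(im,None,fx=3.6,fy=3.6,interpolation=cv2.INTER_CUBIC))
E
```

```text
(no output)
```

View pics/crop0.png

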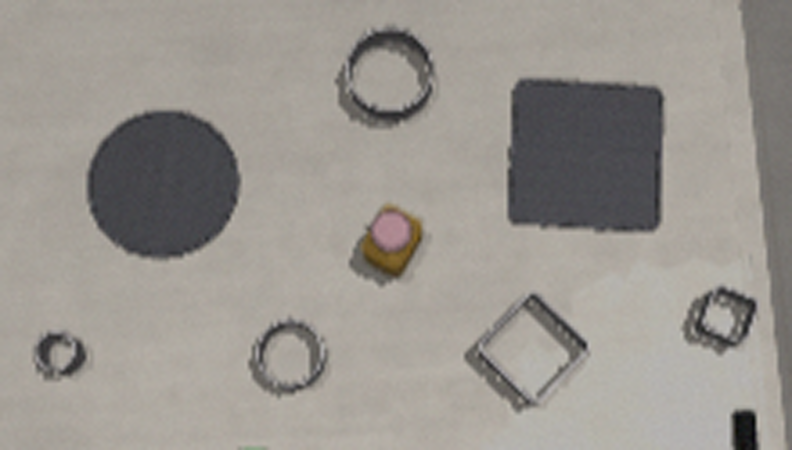

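The crop shows clear dark trays and all five rings with shadows towards their lower left. The visible holes should give the ring centres at about half height.

```bash
cat > h.py <<'E'
import numpy as np,cv2
from station import bot
def ray(P,u,v,z):
    K,T=np.array(P["K"]),np.array(P["cam_to_world"])
    d=T[:3,:3]@np.linalg.solve(K,[u,v,1.]);o=T[:3,3]
    return (o+d*(z-o[2])/d[2])[:2]
def yaw(o):
    from scipy.spatial.transform import Rotation as R
    x=R.from_quat(o["ee_rot"]).as_matrix()[:,0]; return np.arctan2(x[1],x[0])
def go(x,y,z=None,psi=None):
    o=bot.get_obs();p=o["tcp_pos"];a=yaw(o);c,s=np.cos(a),np.sin(a)
    d=np.array([x,y])-p[:2]
    print("at",p.round(1),"yaw",round(a,3),"t",round(o["clock"],2),"-> tx %.4f ty %.4f tz %s az %s"%((d@[c,s])/1e3,(d@[s,-c])/1e3,
      None if z is None else round((p[2]-z)/1e3,4),None if psi is None else round((a-psi+np.pi/2)%np.pi-np.pi/2,3)))
E
python3 - <<'E'
from h import *
im=cv2.imread("pics/top0.png");P=bot.camera_params("top")
g=cv2.cvtColor(im,cv2.COLOR_BGR2GRAY)
m=(g<cv2.GaussianBlur(g,(0,0),25)*0.82).astype(np.uint8)*255
S=6
G=cv2.resize(g,None,fx=S,fy=S,interpolation=cv2.INTER_CUBIC)
for n,c,z in [("rs",(157,243),20),("rm",(220,244),20),("rl",(247,166),20),("ss",(341,233),20),("sl",(286,242),20)]:
    loc=int(g[c[1]-20:c[1]+20,c[0]-20:c[0]+20].max());
    for f in(.75,.85):
        b=((G>f*np.percentile(g[c[1]-20:c[1]+20,c[0]-20:c[0]+20],80))*255).astype(np.uint8)
        cs,_=cv2.findContours(b,cv2.RETR_LIST,cv2.CHAIN_APPROX_NONE)
        k=[q for q in cs if cv2.contourArea(q)>400 and cv2.contourArea(q)<40000 and cv2.pointPolygonTest(q,(c[0]*S+3.,c[1]*S+3.),False)>0]
        for q in k:
            M=cv2.moments(q);u,v=M["m10"]/M["m00"],M["m01"]/M["m00"];r=cv2.minAreaRect(q)
            bp=[ray(P,(x+.5)/S-.5,(y+.5)/S-.5,z) for x,y in cv2.boxPoints(r)]
            e=bp[1]-bp[0];e2=bp[2]-bp[1]
            print(n,f,ray(P,(u+.5)/S-.5,(v+.5)/S-.5,z).round(1),"box",np.mean(bp,0).round(1),np.hypot(*e).round(),np.hypot(*e2).round(),"ang",round(np.arctan2(e[1],e[0])%(np.pi/2),3))
for n,c in [("rt",(185,196)),("st",(302,188))]:
    b=((g<100)*255).astype(np.uint8);cs,_=cv2.findContours(b,cv2.RETR_EXTERNAL,cv2.CHAIN_APPROX_NONE)
    for q in cs:
        if cv2.pointPolygonTest(q,(float(c[0]),float(c[1])),False)>0:
            w=np.array([ray(P,x,y,5) for x,y in q[:,0]],np.float32)
            M=cv2.moments(w);r=cv2.minAreaRect(w);print(n,M["m10"]/M["m00"],M["m01"]/M["m00"],r)
for n,c,z in[("jar",(249,208),74),("shaker",(207,125),90)]:print(n,ray(P,*c,z))
E
```

```text
rs 0.85 [442.5 252.8] box [444.6 252. ] 21.0 16.0 ang 0.813
rs 0.85 [442.5 254.9] box [442.8 254.3] 39.0 42.0 ang 0.008
rm 0.75 [430.8  82.2] box [431.4  82.4] 35.0 40.0 ang 0.029
rm 0.75 [431.6  81.9] box [431.1  81.8] 58.0 56.0 ang 0.747
rm 0.85 [431.1  82. ] box [431.4  82.6] 34.0 38.0 ang 0.013
rm 0.85 [431.8  81.7] box [431.5  81.2] 61.0 58.0 ang 0.768
rl 0.85 [646.8  -2.1] box [646.7  -3.4] 49.0 57.0 ang 1.168
rl 0.85 [648.5  -2.5] box [648.6  -4. ] 90.0 77.0 ang 1.083
ss 0.75 [ 445.  -247.4] box [ 445.2 -247.6] 23.0 24.0 ang 1.082
ss 0.75 [ 444.8 -247.9] box [ 444.9 -247.5] 52.0 50.0 ang 1.122
ss 0.85 [ 445.  -247.7] box [ 445.5 -247.4] 20.0 22.0 ang 1.055
ss 0.85 [ 444.7 -247.9] box [ 444.4 -248. ] 54.0 52.0 ang 1.087
sl 0.85 [425.8 -99.4] box [426.5 -98.8] 46.0 59.0 ang 0.73
sl 0.85 [427.6 -98.6] box [427.1 -99.6] 78.0 69.0 ang 0.737
rt 576.0079009110209 177.12386899651398 ((575.98193359375, 176.96835327148438), (118.03717803955078, 116.86106872558594), 79.3966064453125)
st 582.7739171666893 -156.99216173682916 ((582.69384765625, -156.865234375), (120.46292114257812, 118.28337860107422), 83.36140441894531)
jar [517.52479797  -3.62506168]
shaker [751.11352882 100.30789748]
```

```bash
python3 - <<'E'
from h import *
go(445,-247.5,150,1.085)
P=bot.camera_params("wrist");T=np.array(P["cam_to_world"]);print(P["K"]);o=bot.get_obs()
from scipy.spatial.transform import Rotation as R
r=R.from_quat(o["ee_rot"]).as_matrix();print((r.T@(T[:3,3]-o["tcp_pos"])).round(1),(r.T@T[:3,:3]).round(3))
E
```

```text
at [ 181.7 -571.5  217.1] yaw 0.308 t 0.1 -> tx 0.3491 ty -0.2290 tz 0.0671 az -0.777
[[340.06280618   0.         256.93433326]
 [  0.         340.06280618 190.76075218]
 [  0.           0.           1.        ]]
[  81.3    1.3 -166.6] [[-0.001 -0.956 -0.293]
 [ 1.    -0.001  0.   ]
 [-0.001 -0.293  0.956]]
```

```bash
python3 -m handwheel '[{"tx":0.035,"ty":-0.023,"az":-0.08,"jaw":-1},{"tx":0.07,"ty":-0.046,"az":-0.16,"jaw":-1},{"tx":0.105,"ty":-0.069,"az":-0.24,"jaw":-1},{"tx":0.14,"ty":-0.092,"az":-0.32,"jaw":-1},{"tx":0.175,"ty":-0.115,"az":-0.4,"jaw":-1},{"tx":0.21,"ty":-0.138,"az":-0.48,"jaw":-1},{"tx":0.245,"ty":-0.161,"az":-0.56,"jaw":-1},{"tx":0.28,"ty":-0.184,"tz":0.02,"az":-0.64,"jaw":-1},{"tx":0.315,"ty":-0.207,"tz":0.045,"az":-0.72,"jaw":-1},{"tx":0.349,"ty":-0.229,"tz":0.067,"az":-0.777,"jaw":-1}]' 15
python3 - <<'E'
from h import *
go(445,-247.5,150,1.085)
E
python3 -m handwheel '[{"jaw":-1},{"jaw":-1},{"jaw":-1},{"jaw":-1},{"jaw":-1},{"jaw":-1},{"jaw":-1},{"jaw":-1},{"jaw":-1},{"jaw":-1}]'
python3 - <<'E'
from h import *
go(445,-247.5,150,1.085)
f=bot.grab_frame("wrist");P=bot.camera_params("wrist");cv2.imwrite("pics/w1.png",f);np.save("pics/w1.npy",P["cam_to_world"])
E
```

```text
at [ 181.7 -571.5  217.1] yaw 0.308 t 0.1 -> tx 0.3491 ty -0.2290 tz 0.0671 az -0.777
at [ 181.7 -571.5  217.1] yaw 0.308 t 0.1 -> tx 0.3491 ty -0.2290 tz 0.0671 az -0.777invalid input at $[0]: expected keys tx, ty, tz, ax, ay, az, jaw
invalid input at $[0]: expected keys tx, ty, tz, ax, ay, az, jaw
```

View pics/w1.png

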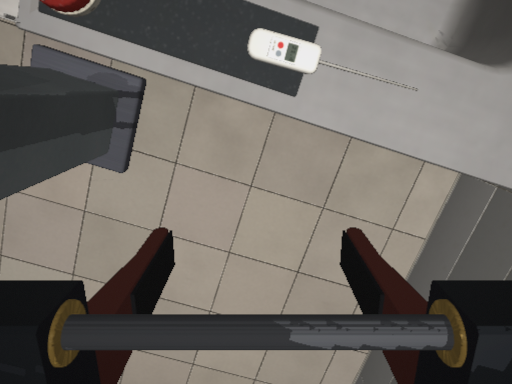

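The arm has not moved because every key is required in each row. The picture only shows the floor between the open jaws. I'll retype the rows with all keys.

```bash
python3 -m handwheel '[{"tx":0.03,"ty":-0.02,"tz":0,"ax":0,"ay":0,"az":-0.08,"jaw":-1},{"tx":0.06,"ty":-0.04,"tz":0,"ax":0,"ay":0,"az":-0.16,"jaw":-1},{"tx":0.09,"ty":-0.06,"tz":0,"ax":0,"ay":0,"az":-0.24,"jaw":-1},{"tx":0.12,"ty":-0.08,"tz":0,"ax":0,"ay":0,"az":-0.32,"jaw":-1},{"tx":0.15,"ty":-0.1,"tz":0,"ax":0,"ay":0,"az":-0.4,"jaw":-1},{"tx":0.18,"ty":-0.12,"tz":0,"ax":0,"ay":0,"az":-0.48,"jaw":-1},{"tx":0.21,"ty":-0.14,"tz":0,"ax":0,"ay":0,"az":-0.56,"jaw":-1},{"tx":0.24,"ty":-0.16,"tz":0,"ax":0,"ay":0,"az":-0.64,"jaw":-1},{"tx":0.27,"ty":-0.18,"tz":0,"ax":0,"ay":0,"az":-0.72,"jaw":-1},{"tx":0.3,"ty":-0.2,"tz":0,"ax":0,"ay":0,"az":-0.777,"jaw":-1}]' 15
python3 - <<'E'
from h import *
go(445,-247.5,150,1.085)
E
```

```text
clock: 0.98
tcp_pos: [407.8, -288.7, 218.0]
ee_rot: [0.855, 0.518, -0.0, -0.0]
wrist_force: [0.8, -0.1, 0.6]
width: 1.002
gripper_force: 0.0
at [ 407.8 -288.7  218. ] yaw 1.089 t 0.98 -> tx 0.0538 ty 0.0139 tz 0.068 az 0.004
```

```bash
python3 -m handwheel '[{"tx":0.015,"ty":0.004,"tz":0.02,"ax":0,"ay":0,"az":0,"jaw":-1},{"tx":0.03,"ty":0.008,"tz":0.04,"ax":0,"ay":0,"az":0,"jaw":-1},{"tx":0.045,"ty":0.012,"tz":0.06,"ax":0,"ay":0,"az":0,"jaw":-1},{"tx":0.054,"ty":0.014,"tz":0.068,"ax":0,"ay":0,"az":0,"jaw":-1},{"tx":0.054,"ty":0.014,"tz":0.068,"ax":0,"ay":0,"az":0,"jaw":-1},{"tx":0.054,"ty":0.014,"tz":0.068,"ax":0,"ay":0,"az":0,"jaw":-1},{"tx":0.054,"ty":0.014,"tz":0.068,"ax":0,"ay":0,"az":0,"jaw":-1},{"tx":0.054,"ty":0.014,"tz":0.068,"ax":0,"ay":0,"az":0,"jaw":-1},{"tx":0.054,"ty":0.014,"tz":0.068,"ax":0,"ay":0,"az":0,"jaw":-1},{"tx":0.054,"ty":0.014,"tz":0.068,"ax":0,"ay":0,"az":0,"jaw":-1}]'
python3 - <<'E'
from h import *
go(445,-247.5,26,1.085)
f=bot.grab_frame("wrist");P=bot.camera_params("wrist");cv2.imwrite("pics/w2.png",f);np.save("pics/w2.npy",P["cam_to_world"])
E
```

```text
clock: 1.82
tcp_pos: [444.7, -249.9, 151.1]
ee_rot: [0.857, 0.516, 0.0, 0.001]
wrist_force: [0.6, -0.7, -0.3]
width: 0.996
gripper_force: 0.0
at [ 444.7 -249.9  151.1] yaw 1.084 t 1.82 -> tx 0.0023 ty -0.0008 tz 0.1251 az -0.001
```

View pics/w2.png

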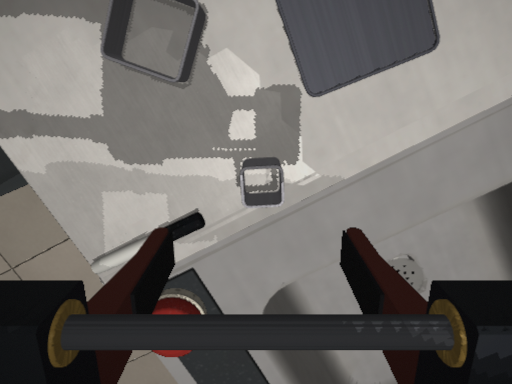

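The wrist view shows the small square cutter at about u 241–284, v 158–207. Its sides are nearly square to the jaws.

```bash
python3 - <<'E'
from h import *
P=bot.camera_params("wrist");P["cam_to_world"]=np.load("pics/w2.npy")
for z,pts in((20,[(262.5,182.5)]),(40,[(241,205),(284,205)]),(0,[(244,158),(281,158)])):
  for p in pts: print(z,p,ray(P,*p,z).round(1))
go(*ray(P,262.5,182.5,20),26,1.085)
E
```

```text
20 (262.5, 182.5) [ 449.1 -255.7]
40 (241, 205) [ 425.6 -259.7]
40 (284, 205) [ 458.4 -277.2]
0 (244, 158) [ 442.5 -231.2]
0 (281, 158) [ 473.5 -247.7]
at [ 444.6 -249.7  150.9] yaw 1.084 t 1.87 -> tx -0.0032 ty 0.0067 tz 0.1249 az -0.001
```

```bash
python3 -m handwheel '[{"tx":0,"ty":0.005,"tz":0.02,"ax":0,"ay":0,"az":0,"jaw":-1},{"tx":0,"ty":0.005,"tz":0.04,"ax":0,"ay":0,"az":0,"jaw":-1},{"tx":0,"ty":0.005,"tz":0.06,"ax":0,"ay":0,"az":0,"jaw":-1},{"tx":0,"ty":0.005,"tz":0.07,"ax":0,"ay":0,"az":0,"jaw":-1},{"tx":0,"ty":0.005,"tz":0.07,"ax":0,"ay":0,"az":0,"jaw":-1},{"tx":0,"ty":0.005,"tz":0.07,"ax":0,"ay":0,"az":0,"jaw":-1},{"tx":0,"ty":0.005,"tz":0.07,"ax":0,"ay":0,"az":0,"jaw":-1},{"tx":0,"ty":0.005,"tz":0.07,"ax":0,"ay":0,"az":0,"jaw":-1},{"tx":0,"ty":0.005,"tz":0.07,"ax":0,"ay":0,"az":0,"jaw":-1},{"tx":0,"ty":0.005,"tz":0.07,"ax":0,"ay":0,"az":0,"jaw":-1}]'
python3 - <<'E'
from h import *
go(445,-247.5,26,1.085)
f=bot.grab_frame("wrist");P=bot.camera_params("wrist");cv2.imwrite("pics/w3.png",f);np.save("pics/w3.npy",P["cam_to_world"])
cv2.imwrite("pics/top1.png",bot.grab_frame("top"))
E
```

```text
clock: 2.7
tcp_pos: [449.5, -251.7, 81.2]
ee_rot: [0.856, 0.516, 0.0, 0.001]
wrist_force: [-0.6, -0.5, 1.0]
width: 1.001
gripper_force: 0.0
at [ 449.5 -251.7   81.2] yaw 1.085 t 2.7 -> tx 0.0016 ty -0.0060 tz 0.0552 az -0.0
```

View pics/w3.png

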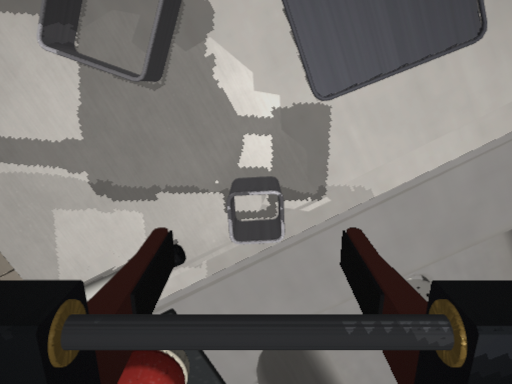

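The cutter is now centred between the jaws (u 228–285, v 178–243), which confirms the wrist measurement. The top view was about 8 mm off here.

```bash
python3 - <<'E'
from h import *
P=bot.camera_params("wrist");K=P["K"]
for n,c in(("w2",(262.5,182.5)),("w3",(256.5,211))):
  P["cam_to_world"]=np.load(f"pics/{n}.npy");print(ray(P,*c,20))
go(*ray(P,256.5,211,20),26)
# where does top see the TCP now? fingers' backs
T=bot.camera_params("top");o=bot.get_obs();M=np.linalg.inv(T["cam_to_world"])
def pr(p): c=M[:3,:3]@p+M[:3,3]; q=T["K"]@c; return (q[:2]/q[2]).round(1)
p=o["tcp_pos"];print("tcp px",pr(p), "ss by wrist in top",pr(np.array([449.5,-253,20])))
# shared features: square tray & large square corners as seen in w2 (tray rim z=6)
P["cam_to_world"]=np.load("pics/w2.npy")
for c in((316,97),(438,42)):print("tray corner",ray(P,*c,5))
E
```

```text
[ 449.08354813 -255.68611654]
[ 448.34809395 -256.35823737]
at [ 449.3 -251.6   80.6] yaw 1.085 t 2.8 -> tx -0.0047 ty 0.0014 tz 0.0546 az None
tcp px [345.3 228.5] ss by wrist in top [341.3 231.5]
tray corner [ 525.75822659 -212.06705476]
tray corner [ 636.22354894 -219.71950719]
```

```bash
python3 -m handwheel '[{"tx":-0.002,"ty":0.001,"tz":0.02,"ax":0,"ay":0,"az":0,"jaw":-1},{"tx":-0.004,"ty":0.001,"tz":0.04,"ax":0,"ay":0,"az":0,"jaw":-1},{"tx":-0.004,"ty":0.001,"tz":0.054,"ax":0,"ay":0,"az":0,"jaw":-1},{"tx":-0.004,"ty":0.001,"tz":0.054,"ax":0,"ay":0,"az":0,"jaw":-1},{"tx":-0.004,"ty":0.001,"tz":0.054,"ax":0,"ay":0,"az":0,"jaw":0},{"tx":-0.004,"ty":0.001,"tz":0.054,"ax":0,"ay":0,"az":0,"jaw":1},{"tx":-0.004,"ty":0.001,"tz":0.054,"ax":0,"ay":0,"az":0,"jaw":1},{"tx":-0.004,"ty":0.001,"tz":0.054,"ax":0,"ay":0,"az":0,"jaw":1},{"tx":-0.004,"ty":0.001,"tz":0.054,"ax":0,"ay":0,"az":0,"jaw":1},{"tx":-0.004,"ty":0.001,"tz":0.054,"ax":0,"ay":0,"az":0,"jaw":1}]' 15
python3 -m handwheel '[{"tx":0,"ty":0,"tz":0,"ax":0,"ay":0,"az":0,"jaw":1},{"tx":0,"ty":0,"tz":0,"ax":0,"ay":0,"az":0,"jaw":1},{"tx":0,"ty":0,"tz":0,"ax":0,"ay":0,"az":0,"jaw":1},{"tx":0,"ty":0,"tz":0,"ax":0,"ay":0,"az":0,"jaw":1},{"tx":0,"ty":0,"tz":-0.02,"ax":0,"ay":0,"az":0,"jaw":1},{"tx":0,"ty":0,"tz":-0.04,"ax":0,"ay":0,"az":0,"jaw":1},{"tx":0,"ty":0,"tz":-0.06,"ax":0,"ay":0,"az":0,"jaw":1},{"tx":0,"ty":0,"tz":-0.08,"ax":0,"ay":0,"az":0,"jaw":1},{"tx":0,"ty":0,"tz":-0.1,"ax":0,"ay":0,"az":0,"jaw":1},{"tx":0,"ty":0,"tz":-0.1,"ax":0,"ay":0,"az":0,"jaw":1}]'
python3 - <<'E'
from h import *
go(582.8,-157,126,1.46)
f=bot.grab_frame("wrist");P=bot.camera_params("wrist");cv2.imwrite("pics/w4.png",f);np.save("pics/w4.npy",P["cam_to_world"])
g=(f[...,0]<100)&(abs(f[...,2].astype(int)-f[...,0])<25)
E
```

```text
clock: 3.63
tcp_pos: [448.4, -255.6, 26.8]
ee_rot: [0.856, 0.516, 0.0, 0.0]
wrist_force: [-0.4, -0.4, 0.8]
width: 0.584
gripper_force: 0.0
clock: 4.47
tcp_pos: [449.8, -256.5, 130.8]
ee_rot: [0.856, 0.516, 0.002, 0.003]
wrist_force: [0.7, -1.0, -0.3]
width: 0.411
gripper_force: 14.9
at [ 449.8 -256.5  130.8] yaw 1.085 t 4.47 -> tx 0.1501 ty 0.0711 tz 0.0048 az -0.375
```

View pics/w4.png

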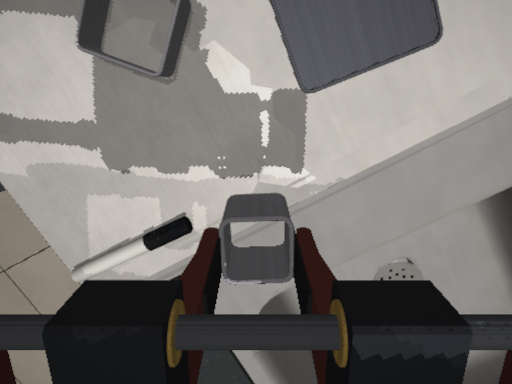

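The cutter is held squarely (width 36 mm), rim centre near (257,250). Next I move over the square tray.

```bash
python3 -m handwheel '[{"tx":0.03,"ty":0.014,"tz":0,"ax":0,"ay":0,"az":-0.08,"jaw":1},{"tx":0.06,"ty":0.028,"tz":0,"ax":0,"ay":0,"az":-0.16,"jaw":1},{"tx":0.09,"ty":0.042,"tz":0,"ax":0,"ay":0,"az":-0.24,"jaw":1},{"tx":0.12,"ty":0.056,"tz":0,"ax":0,"ay":0,"az":-0.32,"jaw":1},{"tx":0.14,"ty":0.066,"tz":0,"ax":0,"ay":0,"az":-0.375,"jaw":1},{"tx":0.15,"ty":0.071,"tz":0,"ax":0,"ay":0,"az":-0.375,"jaw":1},{"tx":0.15,"ty":0.071,"tz":0,"ax":0,"ay":0,"az":-0.375,"jaw":1},{"tx":0.15,"ty":0.071,"tz":0,"ax":0,"ay":0,"az":-0.375,"jaw":1},{"tx":0.15,"ty":0.071,"tz":0,"ax":0,"ay":0,"az":-0.375,"jaw":1},{"tx":0.15,"ty":0.071,"tz":0,"ax":0,"ay":0,"az":-0.375,"jaw":1}]'
python3 - <<'E'
from h import *
P=bot.camera_params("wrist");P["cam_to_world"]=np.load("pics/w4.npy");print("held rim",ray(P,257,250,144)-[449.8,-256.5])
go(582.8,-157,30,1.46)
f=bot.grab_frame("wrist");P=bot.camera_params("wrist");cv2.imwrite("pics/w5.png",f);np.save("pics/w5.npy",P["cam_to_world"])
E
```

```text
clock: 5.35
tcp_pos: [580.0, -157.1, 126.0]
ee_rot: [0.746, 0.666, -0.0, -0.0]
wrist_force: [0.4, -0.8, -1.4]
width: 0.412
gripper_force: 14.9
held rim [2.30811855 2.79484794]
at [ 580.  -157.1  126. ] yaw 1.457 t 5.35 -> tx 0.0004 ty 0.0028 tz 0.096 az -0.003
```

View pics/w5.png

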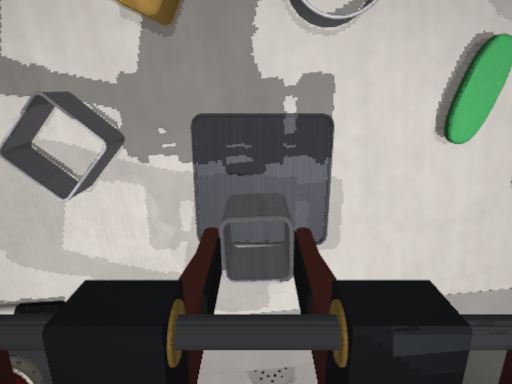

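The tray's far edge runs from about (193,115) to (333,115), with its right near corner at (326,243). It is square to the tool.

```bash
python3 - <<'E'
from h import *
P=bot.camera_params("wrist");P["cam_to_world"]=np.load("pics/w5.npy")
a=ray(P,193,117,6);b=ray(P,333,117,6);m=ray(P,263,114.5,6);c=ray(P,328,240,6);print(a,b,np.hypot(*(b-a)),np.arctan2(*(b-a)[::-1]))
print("centre",m-60*np.array([np.cos(1.46),np.sin(1.46)]),"near right",c)
s=ray(P,257,250,140);print("held",s)
E
```

```text
[535.11865742 -96.08010942] [ 650.18406095 -109.22613186] 115.81392402079018 -0.11375503816240526
centre [ 586.23337776 -160.27275867] near right [ 640.21833048 -220.20154404]
held [ 581.59206231 -155.21734995]
```

```bash
python3 -m handwheel '[{"tx":-0.002,"ty":0.005,"tz":0.02,"ax":0,"ay":0,"az":0,"jaw":1},{"tx":-0.002,"ty":0.005,"tz":0.04,"ax":0,"ay":0,"az":0,"jaw":1},{"tx":-0.002,"ty":0.005,"tz":0.06,"ax":0,"ay":0,"az":0,"jaw":1},{"tx":-0.002,"ty":0.005,"tz":0.075,"ax":0,"ay":0,"az":0,"jaw":1},{"tx":-0.002,"ty":0.005,"tz":0.085,"ax":0,"ay":0,"az":0,"jaw":1},{"tx":-0.002,"ty":0.005,"tz":0.09,"ax":0,"ay":0,"az":0,"jaw":1},{"tx":-0.002,"ty":0.005,"tz":0.093,"ax":0,"ay":0,"az":0,"jaw":1},{"tx":-0.002,"ty":0.005,"tz":0.095,"ax":0,"ay":0,"az":0,"jaw":1},{"tx":-0.002,"ty":0.005,"tz":0.096,"ax":0,"ay":0,"az":0,"jaw":1},{"tx":-0.002,"ty":0.005,"tz":0.096,"ax":0,"ay":0,"az":0,"jaw":1}]'
python3 - <<'E'
from h import *
go(585,-160,30)
E
```

```text
clock: 6.23
tcp_pos: [586.1, -158.7, 31.0]
ee_rot: [0.745, 0.667, 0.0, 0.001]
wrist_force: [-0.4, 0.2, -1.1]
width: 0.411
gripper_force: 14.9
at [ 586.1 -158.7   31. ] yaw 1.46 t 6.23 -> tx -0.0014 ty -0.0010 tz 0.001 az None
```

```bash
python3 -m handwheel '[{"tx":0,"ty":0,"tz":0.001,"ax":0,"ay":0,"az":0,"jaw":1},{"tx":0,"ty":0,"tz":0.001,"ax":0,"ay":0,"az":0,"jaw":1},{"tx":0,"ty":0,"tz":0.001,"ax":0,"ay":0,"az":0,"jaw":0.1},{"tx":0,"ty":0,"tz":0.001,"ax":0,"ay":0,"az":0,"jaw":0},{"tx":0,"ty":0,"tz":0.001,"ax":0,"ay":0,"az":0,"jaw":-0.3},{"tx":0,"ty":0,"tz":0.001,"ax":0,"ay":0,"az":0,"jaw":-0.6},{"tx":0,"ty":0,"tz":0.001,"ax":0,"ay":0,"az":0,"jaw":-1},{"tx":0,"ty":0,"tz":0.001,"ax":0,"ay":0,"az":0,"jaw":-1},{"tx":0,"ty":0,"tz":0.001,"ax":0,"ay":0,"az":0,"jaw":-1},{"tx":0,"ty":0,"tz":0.001,"ax":0,"ay":0,"az":0,"jaw":-1}]'
python3 -m handwheel '[{"tx":0,"ty":0,"tz":-0.02,"ax":0,"ay":0,"az":0,"jaw":-1},{"tx":0,"ty":0,"tz":-0.04,"ax":0,"ay":0,"az":0,"jaw":-1},{"tx":0,"ty":0,"tz":-0.06,"ax":0,"ay":0,"az":0,"jaw":-1},{"tx":0,"ty":0,"tz":-0.08,"ax":0,"ay":0,"az":0,"jaw":-1},{"tx":0,"ty":0,"tz":-0.1,"ax":0,"ay":0,"az":0,"jaw":-1},{"tx":0,"ty":0,"tz":-0.12,"ax":0,"ay":0,"az":0,"jaw":-1},{"tx":0,"ty":0,"tz":-0.12,"ax":0,"ay":0,"az":0,"jaw":-1},{"tx":0,"ty":0,"tz":-0.12,"ax":0,"ay":0,"az":0,"jaw":-1},{"tx":0,"ty":0,"tz":-0.12,"ax":0,"ay":0,"az":0,"jaw":-1},{"tx":0,"ty":0,"tz":-0.12,"ax":0,"ay":0,"az":0,"jaw":-1}]'
python3 - <<'E'
from h import *
f=bot.grab_frame("wrist");P=bot.camera_params("wrist");cv2.imwrite("pics/w6.png",f);np.save("pics/w6.npy",P["cam_to_world"])
go(427,-102,150,0.73)
E
```

```text
clock: 7.07
tcp_pos: [585.7, -158.5, 29.1]
ee_rot: [0.745, 0.667, 0.0, -0.0]
wrist_force: [0.8, 0.4, -0.2]
width: 0.917
gripper_force: 0.0
clock: 7.9
tcp_pos: [585.0, -158.3, 146.9]
ee_rot: [0.745, 0.667, -0.001, -0.001]
wrist_force: [-0.2, -0.3, -0.3]
width: 0.999
gripper_force: 0.0
at [ 584.9 -158.3  146.9] yaw 1.46 t 7.95 -> tx 0.0384 ty -0.1632 tz -0.0031 az 0.73
```

View pics/w6.png

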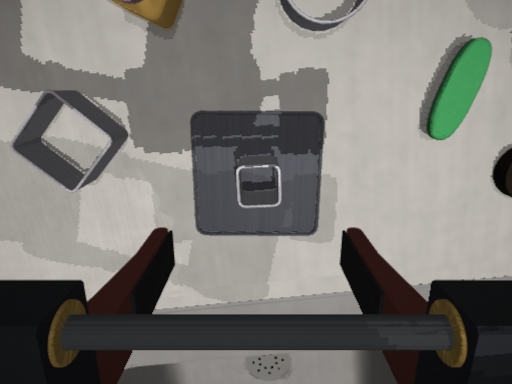

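The small square stands upright in the tray. Its rim spans (237–281, 165–208) and the tray spans v 111–235.

```bash
python3 - <<'E'
from h import *
P=bot.camera_params("wrist");P["cam_to_world"]=np.load("pics/w6.npy")
c=np.float32([[191,111],[325,111],[319,235],[196,235]])
w=np.array([ray(P,*q,6) for q in c]);print("tray",w.mean(0),w.round(1).tolist())
print("small rim",ray(P,259,186.5,43)); print("sl", ray(P,70,140,20))
for q in((13,145),(77,190),(128,135)):print(ray(P,*q,40))
p=ray(P,70,140,20);go(*p,150,0.73)
E
```

```text
tray [ 586.36518891 -158.97032758] [[534.4, -93.2], [651.9, -106.3], [639.7, -224.8], [519.3, -211.5]]
small rim [ 587.57871219 -158.10985111]
sl [ 429.06695732 -105.1119073 ]
[ 393.36242621 -102.18970234]
[ 434.84812051 -145.10854368]
[ 487.79597327 -104.61610242]
at [ 584.9 -158.3  146.9] yaw 1.46 t 7.95 -> tx 0.0356 ty -0.1608 tz -0.0031 az 0.73
```

```bash
python3 -m handwheel '[{"tx":0.004,"ty":-0.02,"tz":0,"ax":0,"ay":0,"az":0.09,"jaw":-1},{"tx":0.008,"ty":-0.04,"tz":0,"ax":0,"ay":0,"az":0.18,"jaw":-1},{"tx":0.012,"ty":-0.06,"tz":0,"ax":0,"ay":0,"az":0.27,"jaw":-1},{"tx":0.016,"ty":-0.08,"tz":0,"ax":0,"ay":0,"az":0.36,"jaw":-1},{"tx":0.02,"ty":-0.1,"tz":0,"ax":0,"ay":0,"az":0.45,"jaw":-1},{"tx":0.024,"ty":-0.12,"tz":0,"ax":0,"ay":0,"az":0.54,"jaw":-1},{"tx":0.028,"ty":-0.14,"tz":0,"ax":0,"ay":0,"az":0.63,"jaw":-1},{"tx":0.036,"ty":-0.161,"tz":0,"ax":0,"ay":0,"az":0.73,"jaw":-1},{"tx":0.036,"ty":-0.161,"tz":0,"ax":0,"ay":0,"az":0.73,"jaw":-1},{"tx":0.036,"ty":-0.161,"tz":0,"ax":0,"ay":0,"az":0.73,"jaw":-1}]'
python3 - <<'E'
from h import *
go(429,-105,26)
f=bot.grab_frame("wrist");P=bot.camera_params("wrist");cv2.imwrite("pics/w7.png",f);np.save("pics/w7.npy",P["cam_to_world"])
E
```

```text
clock: 8.78
tcp_pos: [429.3, -104.7, 148.6]
ee_rot: [0.934, 0.358, -0.0, 0.0]
wrist_force: [0.2, 0.5, 0.4]
width: 1.0
gripper_force: 0.0
at [ 429.3 -104.7  148.6] yaw 0.732 t 8.78 -> tx -0.0004 ty 0.0000 tz 0.1226 az None
```

View pics/w7.png

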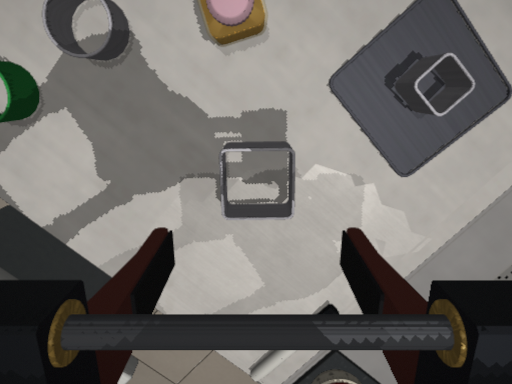

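The large square sits at u 220–295, v 141–219, square to the jaws.

```bash
python3 - <<'E'
from h import *
P=bot.camera_params("wrist");P["cam_to_world"]=np.load("pics/w7.npy")
p=ray(P,257.5,180,20);print(p);go(*p,26)
E
```

```text
[ 431.51440742 -106.32099618]
at [ 429.8 -105.   148.6] yaw 0.732 t 8.83 -> tx 0.0004 ty 0.0021 tz 0.1226 az None
```

```bash
python3 -m handwheel '[{"tx":0.001,"ty":0.001,"tz":0.02,"ax":0,"ay":0,"az":0,"jaw":-1},{"tx":0.001,"ty":0.001,"tz":0.04,"ax":0,"ay":0,"az":0,"jaw":-1},{"tx":0.001,"ty":0.001,"tz":0.06,"ax":0,"ay":0,"az":0,"jaw":-1},{"tx":0.001,"ty":0.001,"tz":0.08,"ax":0,"ay":0,"az":0,"jaw":-1},{"tx":0.001,"ty":0.001,"tz":0.1,"ax":0,"ay":0,"az":0,"jaw":-1},{"tx":0.001,"ty":0.001,"tz":0.115,"ax":0,"ay":0,"az":0,"jaw":-1},{"tx":0.001,"ty":0.001,"tz":0.122,"ax":0,"ay":0,"az":0,"jaw":-1},{"tx":0.001,"ty":0.001,"tz":0.122,"ax":0,"ay":0,"az":0,"jaw":-1},{"tx":0.001,"ty":0.001,"tz":0.122,"ax":0,"ay":0,"az":0,"jaw":0},{"tx":0.001,"ty":0.001,"tz":0.122,"ax":0,"ay":0,"az":0,"jaw":1}]' 15
python3 -m handwheel '[{"tx":0,"ty":0,"tz":0,"ax":0,"ay":0,"az":0,"jaw":1},{"tx":0,"ty":0,"tz":0,"ax":0,"ay":0,"az":0,"jaw":1},{"tx":0,"ty":0,"tz":0,"ax":0,"ay":0,"az":0,"jaw":1},{"tx":0,"ty":0,"tz":0,"ax":0,"ay":0,"az":0,"jaw":1},{"tx":0,"ty":0,"tz":-0.02,"ax":0,"ay":0,"az":0,"jaw":1},{"tx":0,"ty":0,"tz":-0.04,"ax":0,"ay":0,"az":0,"jaw":1},{"tx":0,"ty":0,"tz":-0.06,"ax":0,"ay":0,"az":0,"jaw":1},{"tx":0,"ty":0,"tz":-0.08,"ax":0,"ay":0,"az":0,"jaw":1},{"tx":0,"ty":0,"tz":-0.1,"ax":0,"ay":0,"az":0,"jaw":1},{"tx":0,"ty":0,"tz":-0.1,"ax":0,"ay":0,"az":0,"jaw":1}]'
python3 - <<'E'
from h import *
go(586,-158.5,126,1.46)
E
```

```text
clock: 9.67
tcp_pos: [432.0, -105.3, 28.2]
ee_rot: [0.934, 0.357, 0.001, 0.001]
wrist_force: [0.0, 0.7, 0.3]
width: 0.89
gripper_force: 0.0
clock: 10.5
tcp_pos: [432.9, -105.6, 131.5]
ee_rot: [0.934, 0.357, 0.003, 0.002]
wrist_force: [0.4, -0.8, 0.8]
width: 0.701
gripper_force: 15.0
at [ 432.9 -105.6  131.5] yaw 0.73 t 10.5 -> tx 0.0788 ty 0.1416 tz 0.0055 az -0.73
```

```bash
python3 -m handwheel '[{"tx":0.009,"ty":0.016,"tz":0,"ax":0,"ay":0,"az":-0.08,"jaw":1},{"tx":0.018,"ty":0.032,"tz":0,"ax":0,"ay":0,"az":-0.16,"jaw":1},{"tx":0.027,"ty":0.048,"tz":0,"ax":0,"ay":0,"az":-0.24,"jaw":1},{"tx":0.036,"ty":0.064,"tz":0,"ax":0,"ay":0,"az":-0.32,"jaw":1},{"tx":0.045,"ty":0.08,"tz":0,"ax":0,"ay":0,"az":-0.4,"jaw":1},{"tx":0.054,"ty":0.096,"tz":0,"ax":0,"ay":0,"az":-0.48,"jaw":1},{"tx":0.063,"ty":0.112,"tz":0,"ax":0,"ay":0,"az":-0.56,"jaw":1},{"tx":0.072,"ty":0.13,"tz":0,"ax":0,"ay":0,"az":-0.65,"jaw":1},{"tx":0.079,"ty":0.142,"tz":0,"ax":0,"ay":0,"az":-0.73,"jaw":1},{"tx":0.079,"ty":0.142,"tz":0,"ax":0,"ay":0,"az":-0.73,"jaw":1}]'
python3 - <<'E'
from h import *
go(586,-158.5,31,1.46)
f=bot.grab_frame("wrist");P=bot.camera_params("wrist");cv2.imwrite("pics/w8.png",f[100:330,150:370].repeat(2,0).repeat(2,1));np.save("pics/w8.npy",P["cam_to_world"])
E
```

```text
clock: 11.33
tcp_pos: [585.6, -158.6, 124.5]
ee_rot: [0.744, 0.668, -0.001, -0.001]
wrist_force: [-0.9, -0.0, -0.6]
width: 0.705
gripper_force: 15.0
at [ 585.6 -158.6  124.5] yaw 1.463 t 11.33 -> tx 0.0002 ty 0.0004 tz 0.0935 az 0.003
```

View pics/w8.png

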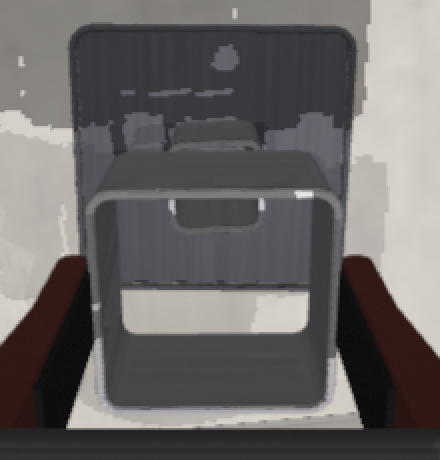

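The held large square is level and centred laterally over the small one (both near u 258). I lower it now.

```bash
python3 - <<'E'
from h import *
P=bot.camera_params("wrist");P["cam_to_world"]=np.load("pics/w8.npy")
print(ray(P,257.5,248.5,138))
E
python3 -m handwheel '[{"tx":0,"ty":0,"tz":0.015,"ax":0,"ay":0,"az":0,"jaw":1},{"tx":0,"ty":0,"tz":0.03,"ax":0,"ay":0,"az":0,"jaw":1},{"tx":0,"ty":0,"tz":0.045,"ax":0,"ay":0,"az":0,"jaw":1},{"tx":0,"ty":0,"tz":0.055,"ax":0,"ay":0,"az":0,"jaw":1},{"tx":0,"ty":0,"tz":0.065,"ax":0,"ay":0,"az":0,"jaw":1},{"tx":0,"ty":0,"tz":0.075,"ax":0,"ay":0,"az":0,"jaw":1},{"tx":0,"ty":0,"tz":0.083,"ax":0,"ay":0,"az":0,"jaw":1},{"tx":0,"ty":0,"tz":0.089,"ax":0,"ay":0,"az":0,"jaw":1},{"tx":0,"ty":0,"tz":0.093,"ax":0,"ay":0,"az":0,"jaw":1},{"tx":0,"ty":0,"tz":0.093,"ax":0,"ay":0,"az":0,"jaw":1}]'
```

```text
[ 586.30933904 -155.87926887]
clock: 12.22
tcp_pos: [584.3, -158.1, 33.2]
ee_rot: [0.745, 0.667, -0.0, -0.001]
wrist_force: [-0.9, 1.1, -1.5]
width: 0.701
gripper_force: 15.0
```

```bash
python3 -m handwheel '[{"tx":0,"ty":0,"tz":0.001,"ax":0,"ay":0,"az":0,"jaw":1},{"tx":0,"ty":0,"tz":0.002,"ax":0,"ay":0,"az":0,"jaw":1},{"tx":0,"ty":0,"tz":0.002,"ax":0,"ay":0,"az":0,"jaw":1},{"tx":0,"ty":0,"tz":0.002,"ax":0,"ay":0,"az":0,"jaw":1},{"tx":0,"ty":0,"tz":0.002,"ax":0,"ay":0,"az":0,"jaw":1},{"tx":0,"ty":0,"tz":0.002,"ax":0,"ay":0,"az":0,"jaw":1},{"tx":0,"ty":0,"tz":0.002,"ax":0,"ay":0,"az":0,"jaw":1},{"tx":0,"ty":0,"tz":0.002,"ax":0,"ay":0,"az":0,"jaw":1},{"tx":0,"ty":0,"tz":0.002,"ax":0,"ay":0,"az":0,"jaw":1},{"tx":0,"ty":0,"tz":0.002,"ax":0,"ay":0,"az":0,"jaw":1}]'
python3 -m handwheel '[{"tx":0,"ty":0,"tz":0,"ax":0,"ay":0,"az":0,"jaw":-0.4},{"tx":0,"ty":0,"tz":0,"ax":0,"ay":0,"az":0,"jaw":-0.45},{"tx":0,"ty":0,"tz":0,"ax":0,"ay":0,"az":0,"jaw":-0.6},{"tx":0,"ty":0,"tz":0,"ax":0,"ay":0,"az":0,"jaw":-0.8},{"tx":0,"ty":0,"tz":0,"ax":0,"ay":0,"az":0,"jaw":-1},{"tx":0,"ty":0,"tz":0,"ax":0,"ay":0,"az":0,"jaw":-1},{"tx":0,"ty":0,"tz":0,"ax":0,"ay":0,"az":0,"jaw":-1},{"tx":0,"ty":0,"tz":0,"ax":0,"ay":0,"az":0,"jaw":-1},{"tx":0,"ty":0,"tz":-0.01,"ax":0,"ay":0,"az":0,"jaw":-1},{"tx":0,"ty":0,"tz":-0.02,"ax":0,"ay":0,"az":0,"jaw":-1}]'
python3 -m handwheel '[{"tx":0,"ty":0,"tz":-0.02,"ax":0,"ay":0,"az":0,"jaw":-1},{"tx":0,"ty":0,"tz":-0.04,"ax":0,"ay":0,"az":0,"jaw":-1},{"tx":0,"ty":0,"tz":-0.06,"ax":0,"ay":0,"az":0,"jaw":-1},{"tx":0,"ty":0,"tz":-0.08,"ax":0,"ay":0,"az":0,"jaw":-1},{"tx":0,"ty":0,"tz":-0.1,"ax":0,"ay":0,"az":0,"jaw":-1},{"tx":0,"ty":0,"tz":-0.1,"ax":0,"ay":0,"az":0,"jaw":-1},{"tx":0,"ty":0,"tz":-0.1,"ax":0,"ay":0,"az":0,"jaw":-1},{"tx":0,"ty":0,"tz":-0.1,"ax":0,"ay":0,"az":0,"jaw":-1},{"tx":0,"ty":0,"tz":-0.1,"ax":0,"ay":0,"az":0,"jaw":-1},{"tx":0,"ty":0,"tz":-0.1,"ax":0,"ay":0,"az":0,"jaw":-1}]'
python3 - <<'E'
from h import *
f=bot.grab_frame("wrist");P=bot.camera_params("wrist");cv2.imwrite("pics/w9.png",f);np.save("pics/w9.npy",P["cam_to_world"])
go(442.5,253,150,1.57)
E
```

```text
clock: 13.05
tcp_pos: [584.7, -158.2, 32.2]
ee_rot: [0.745, 0.667, 0.0, 0.0]
wrist_force: [0.5, -0.1, -0.7]
width: 0.702
gripper_force: 15.0
clock: 13.88
tcp_pos: [584.2, -158.0, 52.2]
ee_rot: [0.745, 0.667, -0.0, -0.001]
wrist_force: [0.7, 0.1, -0.7]
width: 1.0
gripper_force: 0.0
clock: 14.72
tcp_pos: [584.0, -157.9, 150.3]
ee_rot: [0.745, 0.667, -0.001, -0.001]
wrist_force: [-0.0, 0.5, -0.6]
width: 0.999
gripper_force: 0.0
at [ 584.1 -158.   150.5] yaw 1.46 t 14.77 -> tx 0.3928 ty -0.1863 tz 0.0005 az -0.11
```

View pics/w9.png

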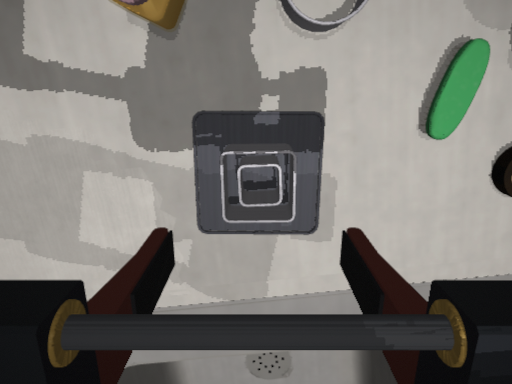

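The squares are nested, with both rims at the same height and lined up with the tray. Now the small round cutter.

```bash
python3 -m handwheel '[{"tx":0.03,"ty":-0.014,"tz":0,"ax":0,"ay":0,"az":-0.02,"jaw":-1},{"tx":0.06,"ty":-0.028,"tz":0,"ax":0,"ay":0,"az":-0.04,"jaw":-1},{"tx":0.09,"ty":-0.042,"tz":0,"ax":0,"ay":0,"az":-0.06,"jaw":-1},{"tx":0.12,"ty":-0.056,"tz":0,"ax":0,"ay":0,"az":-0.08,"jaw":-1},{"tx":0.15,"ty":-0.07,"tz":0,"ax":0,"ay":0,"az":-0.1,"jaw":-1},{"tx":0.18,"ty":-0.084,"tz":0,"ax":0,"ay":0,"az":-0.11,"jaw":-1},{"tx":0.21,"ty":-0.098,"tz":0,"ax":0,"ay":0,"az":-0.11,"jaw":-1},{"tx":0.24,"ty":-0.112,"tz":0,"ax":0,"ay":0,"az":-0.11,"jaw":-1},{"tx":0.27,"ty":-0.126,"tz":0,"ax":0,"ay":0,"az":-0.11,"jaw":-1},{"tx":0.29,"ty":-0.14,"tz":0,"ax":0,"ay":0,"az":-0.11,"jaw":-1}]'
python3 - <<'E'
from h import *
f=bot.grab_frame("wrist");P=bot.camera_params("wrist");cv2.imwrite("pics/w10.png",f);np.save("pics/w10.npy",P["cam_to_world"])
go(444,250,150,1.57)
M=np.linalg.inv(P["cam_to_world"])
for n,p in(("rs",(444,250,20)),("rm",(434,78,20)),("rt",(579,175,5))):
    c=M[:3,:3]@p+M[:3,3];q=P["K"]@c;print(n,(q[:2]/q[2]).round())
g=cv2.cvtColor(f,cv2.COLOR_BGR2GRAY);print(np.median(g[:150]))
E
```

```text
clock: 15.6
tcp_pos: [476.5, 147.8, 151.4]
ee_rot: [0.707, 0.707, -0.0, -0.001]
wrist_force: [0.7, 0.4, 1.1]
width: 1.005
gripper_force: 0.0
at [474.9 150.5 151.6] yaw 1.574 t 15.65 -> tx 0.0996 ty -0.0306 tz 0.0016 az 0.004
rs [219.  61.]
rm [214. 251.]
rt [368. 149.]
126.0
```

View pics/w10.png

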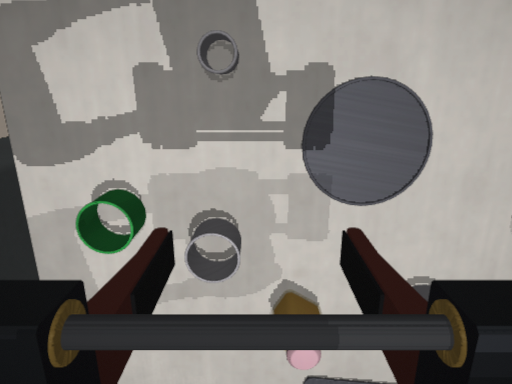

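This view shows the small ring (197–239, 31–75), the medium ring (186–241, 218–282) and the tray (302–432, 77–205).

```bash
python3 - <<'E'
from h import *
P=bot.camera_params("wrist");P["cam_to_world"]=np.load("pics/w10.npy")
p=ray(P,218,53,20);print("rs",p,"rm",ray(P,213.5,250,20),"rt",ray(P,367,141,5));go(*p,150,1.57)
E
```

```text
rs [443.64438775 256.45248337] rm [433.78768493  78.89102679] rt [576.99474877 182.63201324]
at [474.9 150.5 151.6] yaw 1.574 t 15.65 -> tx 0.1060 ty -0.0310 tz 0.0016 az 0.004
```

```bash
cat >> h.py <<'E'
def look(name,guess,z,amin=300):
    "silhouette of the dark thing nearest a predicted point, in the wrist view"
    f=bot.grab_frame("wrist");P=bot.camera_params("wrist");cv2.imwrite(f"pics/{name}.png",f)
    M=np.linalg.inv(P["cam_to_world"]);q=P["K"]@(M[:3,:3]@np.array([*guess,z])+M[:3,3]);q=q[:2]/q[2]
    b=((f.max(2)<100)*255).astype(np.uint8);b=cv2.morphologyEx(b,cv2.MORPH_CLOSE,np.ones((5,5)))
    cs,_=cv2.findContours(b,cv2.RETR_EXTERNAL,cv2.CHAIN_APPROX_NONE)
    for c in sorted([c for c in cs if cv2.contourArea(c)>amin],key=lambda c:np.hypot(*(np.array(cv2.minEnclosingCircle(c)[0])-q)))[:2]:
        x,y,w,h=cv2.boundingRect(c);p=ray(P,x+w/2-.5,y+h/2-.5,z);print(name,"pred",q.round(),"box",(x,y,w,h),"->",p.round(1))
E
python3 -m handwheel '[{"tx":0.02,"ty":-0.006,"tz":0,"ax":0,"ay":0,"az":0,"jaw":-1},{"tx":0.04,"ty":-0.012,"tz":0.01,"ax":0,"ay":0,"az":0,"jaw":-1},{"tx":0.06,"ty":-0.018,"tz":0.02,"ax":0,"ay":0,"az":0,"jaw":-1},{"tx":0.08,"ty":-0.024,"tz":0.03,"ax":0,"ay":0,"az":0,"jaw":-1},{"tx":0.095,"ty":-0.03,"tz":0.035,"ax":0,"ay":0,"az":0,"jaw":-1},{"tx":0.104,"ty":-0.031,"tz":0.04,"ax":0,"ay":0,"az":0,"jaw":-1},{"tx":0.104,"ty":-0.031,"tz":0.05,"ax":0,"ay":0,"az":0,"jaw":-1},{"tx":0.104,"ty":-0.031,"tz":0.05,"ax":0,"ay":0,"az":0,"jaw":-1},{"tx":0.104,"ty":-0.031,"tz":0.05,"ax":0,"ay":0,"az":0,"jaw":-1},{"tx":0.104,"ty":-0.031,"tz":0.05,"ax":0,"ay":0,"az":0,"jaw":-1}]'
python3 - <<'E'
from h import *
go(443.6,256,26,1.57)
look("w11",(443.6,255),20)
E
```

```text
clock: 16.48
tcp_pos: [447.2, 248.7, 102.3]
ee_rot: [0.708, 0.706, -0.0, 0.0]
wrist_force: [0.6, -0.2, 1.8]
width: 0.998
gripper_force: 0.0
at [447.2 248.7 102.3] yaw 1.569 t 16.48 -> tx 0.0073 ty -0.0036 tz 0.0763 az -0.001
w11 pred [251. 187.] box (233, 166, 41, 50) -> [445.5 252.2]
w11 pred [251. 187.] box (0, 133, 512, 251) -> [447.1 194.6]
```

```bash
python3 -m handwheel '[{"tx":0.001,"ty":-0.001,"tz":0.02,"ax":0,"ay":0,"az":0,"jaw":-1},{"tx":0.002,"ty":-0.001,"tz":0.04,"ax":0,"ay":0,"az":0,"jaw":-1},{"tx":0.003,"ty":-0.001,"tz":0.06,"ax":0,"ay":0,"az":0,"jaw":-1},{"tx":0.003,"ty":-0.001,"tz":0.07,"ax":0,"ay":0,"az":0,"jaw":-1},{"tx":0.003,"ty":-0.001,"tz":0.076,"ax":0,"ay":0,"az":0,"jaw":-1},{"tx":0.003,"ty":-0.001,"tz":0.076,"ax":0,"ay":0,"az":0,"jaw":0},{"tx":0.003,"ty":-0.001,"tz":0.076,"ax":0,"ay":0,"az":0,"jaw":1},{"tx":0.003,"ty":-0.001,"tz":0.076,"ax":0,"ay":0,"az":0,"jaw":1},{"tx":0.003,"ty":-0.001,"tz":0.076,"ax":0,"ay":0,"az":0,"jaw":1},{"tx":0.003,"ty":-0.001,"tz":0.076,"ax":0,"ay":0,"az":0,"jaw":1}]' 15
python3 -m handwheel '[{"tx":0,"ty":0,"tz":0,"ax":0,"ay":0,"az":0,"jaw":1},{"tx":0,"ty":0,"tz":0,"ax":0,"ay":0,"az":0,"jaw":1},{"tx":0,"ty":0,"tz":0,"ax":0,"ay":0,"az":0,"jaw":1},{"tx":0,"ty":0,"tz":0,"ax":0,"ay":0,"az":0,"jaw":1},{"tx":0,"ty":0,"tz":0,"ax":0,"ay":0,"az":0,"jaw":1},{"tx":0,"ty":0,"tz":0,"ax":0,"ay":0,"az":0,"jaw":1},{"tx":0,"ty":0,"tz":0,"ax":0,"ay":0,"az":0,"jaw":1},{"tx":0,"ty":0,"tz":0,"ax":0,"ay":0,"az":0,"jaw":1},{"tx":0,"ty":0,"tz":0,"ax":0,"ay":0,"az":0,"jaw":1},{"tx":0,"ty":0,"tz":0,"ax":0,"ay":0,"az":0,"jaw":1}]'
python3 -m handwheel '[{"tx":0,"ty":0,"tz":-0.02,"ax":0,"ay":0,"az":0,"jaw":1},{"tx":0,"ty":0,"tz":-0.04,"ax":0,"ay":0,"az":0,"jaw":1},{"tx":0,"ty":0,"tz":-0.06,"ax":0,"ay":0,"az":0,"jaw":1},{"tx":0,"ty":0,"tz":-0.08,"ax":0,"ay":0,"az":0,"jaw":1},{"tx":0,"ty":0,"tz":-0.1,"ax":0,"ay":0,"az":0,"jaw":1},{"tx":0,"ty":0,"tz":-0.1,"ax":0,"ay":0,"az":0,"jaw":1},{"tx":0,"ty":0,"tz":-0.1,"ax":0,"ay":0,"az":0,"jaw":1},{"tx":0,"ty":0,"tz":-0.1,"ax":0,"ay":0,"az":0,"jaw":1},{"tx":0,"ty":0,"tz":-0.1,"ax":0,"ay":0,"az":0,"jaw":1},{"tx":0,"ty":0,"tz":-0.1,"ax":0,"ay":0,"az":0,"jaw":1}]'
python3 - <<'E'
from h import *
go(577,178,126,1.57)
E
```

```text
clock: 17.37
tcp_pos: [446.4, 252.9, 27.3]
ee_rot: [0.707, 0.707, 0.001, 0.0]
wrist_force: [-0.3, -0.2, 0.6]
width: 0.662
gripper_force: 0.0
clock: 18.2
tcp_pos: [445.8, 252.6, 26.2]
ee_rot: [0.707, 0.707, 0.0, -0.0]
wrist_force: [0.7, 0.1, 1.2]
width: 0.33
gripper_force: 15.0
clock: 19.03
tcp_pos: [445.0, 252.2, 124.3]
ee_rot: [0.707, 0.707, -0.001, -0.0]
wrist_force: [-0.6, -0.1, 0.1]
width: 0.333
gripper_force: 15.0
at [445.  252.2 124.3] yaw 1.57 t 19.03 -> tx -0.0741 ty 0.1320 tz -0.0017 az -0.0
```

```bash
python3 -m handwheel '[{"tx":-0.014,"ty":0.016,"tz":0,"ax":0,"ay":0,"az":0,"jaw":1},{"tx":-0.03,"ty":0.033,"tz":0,"ax":0,"ay":0,"az":0,"jaw":1},{"tx":-0.046,"ty":0.05,"tz":0,"ax":0,"ay":0,"az":0,"jaw":1},{"tx":-0.062,"ty":0.07,"tz":0,"ax":0,"ay":0,"az":0,"jaw":1},{"tx":-0.08,"ty":0.09,"tz":0,"ax":0,"ay":0,"az":0,"jaw":1},{"tx":-0.1,"ty":0.11,"tz":0,"ax":0,"ay":0,"az":0,"jaw":1},{"tx":-0.114,"ty":0.132,"tz":0,"ax":0,"ay":0,"az":0,"jaw":1},{"tx":-0.114,"ty":0.132,"tz":0,"ax":0,"ay":0,"az":0,"jaw":1},{"tx":-0.114,"ty":0.132,"tz":0,"ax":0,"ay":0,"az":0,"jaw":1},{"tx":-0.114,"ty":0.132,"tz":0,"ax":0,"ay":0,"az":0,"jaw":1}]'
python3 - <<'E'
from h import *
go(577,178,126,1.57)
look("w12",(577,178),5,2000)
E
```

```text
clock: 19.87
tcp_pos: [576.9, 138.7, 125.1]
ee_rot: [0.708, 0.707, -0.001, -0.001]
wrist_force: [-0.0, 0.3, -1.4]
width: 0.331
gripper_force: 15.0
at [576.9 138.7 125.1] yaw 1.57 t 19.87 -> tx 0.0393 ty 0.0000 tz -0.0009 az -0.0
w12 pred [256. 137.] box (0, 63, 512, 321) -> [576.4  99.9]
w12 pred [256. 137.] box (433, 202, 79, 71) -> [775.7  85.9]
```

```bash
cat >> h.py <<'E'
def tray(name,r0,r1,T):
    f=cv2.imread(f"pics/{name}.png");P=bot.camera_params("wrist");P["cam_to_world"]=T
    b=f.max(2)<100;pts=[]
    for v in range(r0,r1,3):
        u=np.where(b[v,150:370])[0]+150
        if len(u)>25: pts+=[ray(P,u[0]-.5,v,6),ray(P,u[-1]+.5,v,6)]
    pts=np.array(pts);keep=np.ones(len(pts),bool)
    for _ in range(4):
        s=np.linalg.lstsq(np.c_[2*pts[keep],np.ones(keep.sum())],(pts[keep]**2).sum(1),rcond=None)[0]
        r=np.sqrt(s[2]+s[0]**2+s[1]**2);e=abs(np.hypot(*(pts-s[:2]).T)-r);keep=e<max(2,np.median(e)*2)
    print("circle",s[:2].round(1),"r",r.round(1),keep.sum(),len(pts))
E
python3 - <<'E'
from h import *
tray("w12",66,175,bot.camera_params("wrist")["cam_to_world"])
go(577,178,126)
E
```

```text
circle [578.8 177.4] r 59.3 74 74
at [576.9 139.  125.5] yaw 1.57 t 19.92 -> tx 0.0390 ty 0.0001 tz -0.0005 az None
```

```bash
python3 -m handwheel '[{"tx":0.02,"ty":0.001,"tz":0,"ax":0,"ay":0,"az":0,"jaw":1},{"tx":0.038,"ty":0.002,"tz":0.01,"ax":0,"ay":0,"az":0,"jaw":1},{"tx":0.038,"ty":0.002,"tz":0.03,"ax":0,"ay":0,"az":0,"jaw":1},{"tx":0.038,"ty":0.002,"tz":0.05,"ax":0,"ay":0,"az":0,"jaw":1},{"tx":0.038,"ty":0.002,"tz":0.07,"ax":0,"ay":0,"az":0,"jaw":1},{"tx":0.038,"ty":0.002,"tz":0.085,"ax":0,"ay":0,"az":0,"jaw":1},{"tx":0.038,"ty":0.002,"tz":0.091,"ax":0,"ay":0,"az":0,"jaw":1},{"tx":0.038,"ty":0.002,"tz":0.094,"ax":0,"ay":0,"az":0,"jaw":1},{"tx":0.038,"ty":0.002,"tz":0.095,"ax":0,"ay":0,"az":0,"jaw":1},{"tx":0.038,"ty":0.002,"tz":0.095,"ax":0,"ay":0,"az":0,"jaw":1}]'
python3 - <<'E'
from h import *
go(578.8,177.4,29)
E
```

```text
clock: 20.75
tcp_pos: [580.0, 176.9, 32.2]
ee_rot: [0.707, 0.707, 0.001, 0.0]
wrist_force: [0.6, 0.6, -0.6]
width: 0.328
gripper_force: 15.0
at [580.  176.9  32.2] yaw 1.57 t 20.75 -> tx 0.0005 ty -0.0012 tz 0.0032 az None
```

```bash
python3 -m handwheel '[{"tx":0,"ty":-0.001,"tz":0.001,"ax":0,"ay":0,"az":0,"jaw":1},{"tx":0,"ty":-0.001,"tz":0.002,"ax":0,"ay":0,"az":0,"jaw":1},{"tx":0,"ty":-0.001,"tz":0.002,"ax":0,"ay":0,"az":0,"jaw":1},{"tx":0,"ty":-0.001,"tz":0.002,"ax":0,"ay":0,"az":0,"jaw":1},{"tx":0,"ty":-0.001,"tz":0.002,"ax":0,"ay":0,"az":0,"jaw":1},{"tx":0,"ty":-0.001,"tz":0.002,"ax":0,"ay":0,"az":0,"jaw":0.3},{"tx":0,"ty":-0.001,"tz":0.002,"ax":0,"ay":0,"az":0,"jaw":0.2},{"tx":0,"ty":-0.001,"tz":0.002,"ax":0,"ay":0,"az":0,"jaw":-0.2},{"tx":0,"ty":-0.001,"tz":0.002,"ax":0,"ay":0,"az":0,"jaw":-0.6},{"tx":0,"ty":-0.001,"tz":0.002,"ax":0,"ay":0,"az":0,"jaw":-1}]'
python3 -m handwheel '[{"tx":0,"ty":0,"tz":0,"ax":0,"ay":0,"az":0,"jaw":-1},{"tx":0,"ty":0,"tz":0,"ax":0,"ay":0,"az":0,"jaw":-1},{"tx":0,"ty":0,"tz":0,"ax":0,"ay":0,"az":0,"jaw":-1},{"tx":0,"ty":0,"tz":-0.02,"ax":0,"ay":0,"az":0,"jaw":-1},{"tx":0,"ty":0,"tz":-0.04,"ax":0,"ay":0,"az":0,"jaw":-1},{"tx":0,"ty":0,"tz":-0.06,"ax":0,"ay":0,"az":0,"jaw":-1},{"tx":0,"ty":0,"tz":-0.08,"ax":0,"ay":0,"az":0,"jaw":-1},{"tx":0,"ty":0,"tz":-0.1,"ax":0,"ay":0,"az":0,"jaw":-1},{"tx":0,"ty":0,"tz":-0.1,"ax":0,"ay":0,"az":0,"jaw":-1},{"tx":0,"ty":0,"tz":-0.1,"ax":0,"ay":0,"az":0,"jaw":-1}]'
python3 - <<'E'
from h import *
f=bot.grab_frame("wrist");P=bot.camera_params("wrist");cv2.imwrite("pics/w13.png",f)
c=f[100:260,180:335]; b=(c.min(2)>110).astype(np.uint8)  # bright rim on dark tray
T=cv2.cvtColor(c,cv2.COLOR_BGR2GRAY)
h=cv2.HoughCircles(cv2.GaussianBlur(T,(3,3),0),cv2.HOUGH_GRADIENT,1,20,param1=80,param2=12,minRadius=15,maxRadius=28)
if h is not None:
  for u,v,r in h[0][:3]: print("circ",u+180,v+100,r,ray(P,u+180,v+100,43).round(1))
go(434,78,126,1.57)
E
```

```text
clock: 21.58
tcp_pos: [578.7, 176.5, 29.2]
ee_rot: [0.707, 0.707, 0.0, 0.0]
wrist_force: [-0.8, 1.2, -0.1]
width: 0.59
gripper_force: 0.0
clock: 22.42
tcp_pos: [579.4, 176.6, 130.2]
ee_rot: [0.707, 0.707, 0.001, 0.001]
wrist_force: [-0.6, -0.4, -0.7]
width: 1.0
gripper_force: 0.0
circ 256.5 192.5 18.5 [579.3 177.3]
circ 251.5 169.5 17.1 [575.6 195.6]
circ 282.5 208.5 26.3 [599.8 164. ]
at [578.6 176.4 128.4] yaw 1.57 t 22.47 -> tx -0.0986 ty -0.1445 tz 0.0024 az -0.0
```

Small ring found by its rim at (256.5,192.5), which is (579,177): centred in the tray. Medium next.

```bash
python3 -m handwheel '[{"tx":-0.02,"ty":-0.028,"tz":0,"ax":0,"ay":0,"az":0,"jaw":-1},{"tx":-0.04,"ty":-0.056,"tz":0,"ax":0,"ay":0,"az":0,"jaw":-1},{"tx":-0.06,"ty":-0.084,"tz":0,"ax":0,"ay":0,"az":0,"jaw":-1},{"tx":-0.08,"ty":-0.112,"tz":0,"ax":0,"ay":0,"az":0,"jaw":-1},{"tx":-0.1,"ty":-0.144,"tz":0,"ax":0,"ay":0,"az":0,"jaw":-1},{"tx":-0.1,"ty":-0.144,"tz":0,"ax":0,"ay":0,"az":0,"jaw":-1},{"tx":-0.1,"ty":-0.144,"tz":0,"ax":0,"ay":0,"az":0,"jaw":-1},{"tx":-0.1,"ty":-0.144,"tz":0,"ax":0,"ay":0,"az":0,"jaw":-1},{"tx":-0.1,"ty":-0.144,"tz":0,"ax":0,"ay":0,"az":0,"jaw":-1},{"tx":-0.1,"ty":-0.144,"tz":0,"ax":0,"ay":0,"az":0,"jaw":-1}]'
python3 - <<'E'
from h import *
go(434,78,27,1.57)
look("w14",(434,78),20)
E
```

```text
clock: 23.3
tcp_pos: [435.2, 77.1, 128.6]
ee_rot: [0.707, 0.707, -0.0, -0.0]
wrist_force: [-0.4, 0.4, 1.4]
width: 0.996
gripper_force: 0.0
at [435.2  77.1 128.6] yaw 1.57 t 23.3 -> tx 0.0009 ty -0.0012 tz 0.1016 az 0.0
w14 pred [254. 184.] box (226, 152, 61, 67) -> [435.3  77.3]
w14 pred [254. 184.] box (0, 46, 512, 338) -> [434.8  50.7]
```

```bash
python3 -m handwheel '[{"tx":0,"ty":0,"tz":0.02,"ax":0,"ay":0,"az":0,"jaw":-1},{"tx":0,"ty":0,"tz":0.04,"ax":0,"ay":0,"az":0,"jaw":-1},{"tx":0,"ty":0,"tz":0.06,"ax":0,"ay":0,"az":0,"jaw":-1},{"tx":0,"ty":0,"tz":0.08,"ax":0,"ay":0,"az":0,"jaw":-1},{"tx":0,"ty":0,"tz":0.095,"ax":0,"ay":0,"az":0,"jaw":-1},{"tx":0,"ty":0,"tz":0.102,"ax":0,"ay":0,"az":0,"jaw":-1},{"tx":0,"ty":0,"tz":0.102,"ax":0,"ay":0,"az":0,"jaw":0},{"tx":0,"ty":0,"tz":0.102,"ax":0,"ay":0,"az":0,"jaw":1},{"tx":0,"ty":0,"tz":0.102,"ax":0,"ay":0,"az":0,"jaw":1},{"tx":0,"ty":0,"tz":0.102,"ax":0,"ay":0,"az":0,"jaw":1}]' 15
python3 -m handwheel '[{"tx":0,"ty":0,"tz":0,"ax":0,"ay":0,"az":0,"jaw":1},{"tx":0,"ty":0,"tz":0,"ax":0,"ay":0,"az":0,"jaw":1},{"tx":0,"ty":0,"tz":0,"ax":0,"ay":0,"az":0,"jaw":1},{"tx":0,"ty":0,"tz":0,"ax":0,"ay":0,"az":0,"jaw":1},{"tx":0,"ty":0,"tz":0,"ax":0,"ay":0,"az":0,"jaw":1},{"tx":0,"ty":0,"tz":0,"ax":0,"ay":0,"az":0,"jaw":1},{"tx":0,"ty":0,"tz":0,"ax":0,"ay":0,"az":0,"jaw":1},{"tx":0,"ty":0,"tz":0,"ax":0,"ay":0,"az":0,"jaw":1},{"tx":0,"ty":0,"tz":0,"ax":0,"ay":0,"az":0,"jaw":1},{"tx":0,"ty":0,"tz":0,"ax":0,"ay":0,"az":0,"jaw":1}]'
python3 -m handwheel '[{"tx":0,"ty":0,"tz":-0.02,"ax":0,"ay":0,"az":0,"jaw":1},{"tx":0,"ty":0,"tz":-0.04,"ax":0,"ay":0,"az":0,"jaw":1},{"tx":0,"ty":0,"tz":-0.06,"ax":0,"ay":0,"az":0,"jaw":1},{"tx":0,"ty":0,"tz":-0.08,"ax":0,"ay":0,"az":0,"jaw":1},{"tx":0,"ty":0,"tz":-0.1,"ax":0,"ay":0,"az":0,"jaw":1},{"tx":0,"ty":0,"tz":-0.1,"ax":0,"ay":0,"az":0,"jaw":1},{"tx":0,"ty":0,"tz":-0.1,"ax":0,"ay":0,"az":0,"jaw":1},{"tx":0,"ty":0,"tz":-0.1,"ax":0,"ay":0,"az":0,"jaw":1},{"tx":0,"ty":0,"tz":-0.1,"ax":0,"ay":0,"az":0,"jaw":1},{"tx":0,"ty":0,"tz":-0.1,"ax":0,"ay":0,"az":0,"jaw":1}]'
python3 - <<'E'
from h import *
go(579,177,126,1.57)
E
```

```text
clock: 24.18
tcp_pos: [435.5, 76.8, 28.5]
ee_rot: [0.707, 0.707, 0.001, 0.001]
wrist_force: [0.4, -0.3, -0.7]
width: 0.736
gripper_force: 0.0
clock: 25.02
tcp_pos: [435.1, 76.6, 27.8]
ee_rot: [0.707, 0.707, 0.001, 0.0]
wrist_force: [0.4, 0.0, 4.7]
width: 0.565
gripper_force: 15.0
clock: 25.85
tcp_pos: [433.8, 76.5, 125.3]
ee_rot: [0.707, 0.707, -0.001, -0.001]
wrist_force: [0.6, 0.9, -1.7]
width: 0.564
gripper_force: 15.0
at [433.8  76.5 125.3] yaw 1.57 t 25.85 -> tx 0.1006 ty 0.1451 tz -0.0007 az -0.0
```

```bash
python3 -m handwheel '[{"tx":0.02,"ty":0.028,"tz":0,"ax":0,"ay":0,"az":0,"jaw":1},{"tx":0.04,"ty":0.056,"tz":0,"ax":0,"ay":0,"az":0,"jaw":1},{"tx":0.06,"ty":0.084,"tz":0,"ax":0,"ay":0,"az":0,"jaw":1},{"tx":0.08,"ty":0.112,"tz":0,"ax":0,"ay":0,"az":0,"jaw":1},{"tx":0.09,"ty":0.13,"tz":0,"ax":0,"ay":0,"az":0,"jaw":1},{"tx":0.1,"ty":0.145,"tz":0,"ax":0,"ay":0,"az":0,"jaw":1},{"tx":0.1,"ty":0.145,"tz":0,"ax":0,"ay":0,"az":0,"jaw":1},{"tx":0.1,"ty":0.145,"tz":0,"ax":0,"ay":0,"az":0,"jaw":1},{"tx":0.1,"ty":0.145,"tz":0,"ax":0,"ay":0,"az":0,"jaw":1},{"tx":0.1,"ty":0.145,"tz":0,"ax":0,"ay":0,"az":0,"jaw":1}]'
python3 - <<'E'
from h import *
go(579,177,31)
f=bot.grab_frame("wrist");P=bot.camera_params("wrist");cv2.imwrite("pics/w15.png",f[100:330,150:370].repeat(2,0).repeat(2,1));np.save("pics/w15.npy",P["cam_to_world"])
T=cv2.GaussianBlur(cv2.cvtColor(f[180:310,190:325],cv2.COLOR_BGR2GRAY),(3,3),0)
h=cv2.HoughCircles(T,cv2.HOUGH_GRADIENT,1,20,param1=80,param2=12,minRadius=40,maxRadius=58)
for u,v,r in h[0][:3]: print("rim",u+190,v+180,r,ray(P,u+190,v+180,bot.get_obs()["tcp_pos"][2]+12.5).round(1))
E
```

```text
clock: 26.68
tcp_pos: [578.9, 175.8, 127.1]
ee_rot: [0.708, 0.707, -0.0, -0.0]
wrist_force: [-0.2, -0.2, 0.4]
width: 0.565
gripper_force: 15.0
at [578.9 175.8 127.1] yaw 1.569 t 26.68 -> tx 0.0012 ty 0.0001 tz 0.0961 az None
rim 258.5 245.5 44.1 [580.9 179.6]
rim 256.5 223.5 41.9 [579.9 191.4]
rim 255.5 186.5 56.3 [579.5 210.2]
```

The held rim reads (258,245), within 3 mm of the small ring's centre, so I lower it.

```bash
python3 -m handwheel '[{"tx":0,"ty":0,"tz":0.015,"ax":0,"ay":0,"az":0,"jaw":1},{"tx":0,"ty":0,"tz":0.03,"ax":0,"ay":0,"az":0,"jaw":1},{"tx":0,"ty":0,"tz":0.045,"ax":0,"ay":0,"az":0,"jaw":1},{"tx":0,"ty":0,"tz":0.055,"ax":0,"ay":0,"az":0,"jaw":1},{"tx":0,"ty":0,"tz":0.065,"ax":0,"ay":0,"az":0,"jaw":1},{"tx":0,"ty":0,"tz":0.075,"ax":0,"ay":0,"az":0,"jaw":1},{"tx":0,"ty":0,"tz":0.083,"ax":0,"ay":0,"az":0,"jaw":1},{"tx":0,"ty":0,"tz":0.09,"ax":0,"ay":0,"az":0,"jaw":1},{"tx":0,"ty":0,"tz":0.095,"ax":0,"ay":0,"az":0,"jaw":1},{"tx":0,"ty":0,"tz":0.095,"ax":0,"ay":0,"az":0,"jaw":1}]'
python3 -m handwheel '[{"tx":0,"ty":0,"tz":0.001,"ax":0,"ay":0,"az":0,"jaw":1},{"tx":0,"ty":0,"tz":0.001,"ax":0,"ay":0,"az":0,"jaw":1},{"tx":0,"ty":0,"tz":0.001,"ax":0,"ay":0,"az":0,"jaw":1},{"tx":0,"ty":0,"tz":0.001,"ax":0,"ay":0,"az":0,"jaw":1},{"tx":0,"ty":0,"tz":0.001,"ax":0,"ay":0,"az":0,"jaw":1},{"tx":0,"ty":0,"tz":0.001,"ax":0,"ay":0,"az":0,"jaw":1},{"tx":0,"ty":0,"tz":0.001,"ax":0,"ay":0,"az":0,"jaw":1},{"tx":0,"ty":0,"tz":0.001,"ax":0,"ay":0,"az":0,"jaw":1},{"tx":0,"ty":0,"tz":0.001,"ax":0,"ay":0,"az":0,"jaw":1},{"tx":0,"ty":0,"tz":0.001,"ax":0,"ay":0,"az":0,"jaw":1}]'
```

```text
clock: 27.57
tcp_pos: [579.4, 176.5, 31.4]
ee_rot: [0.707, 0.707, -0.0, -0.0]
wrist_force: [-0.1, -0.6, -1.5]
width: 0.56
gripper_force: 15.0
clock: 28.4
tcp_pos: [579.7, 176.5, 31.1]
ee_rot: [0.707, 0.707, 0.0, 0.0]
wrist_force: [-1.2, 0.7, -0.4]
width: 0.567
gripper_force: 15.0
```

```bash
python3 -m handwheel '[{"tx":0,"ty":0,"tz":0,"ax":0,"ay":0,"az":0,"jaw":-0.15},{"tx":0,"ty":0,"tz":0,"ax":0,"ay":0,"az":0,"jaw":-0.2},{"tx":0,"ty":0,"tz":0,"ax":0,"ay":0,"az":0,"jaw":-0.4},{"tx":0,"ty":0,"tz":0,"ax":0,"ay":0,"az":0,"jaw":-0.7},{"tx":0,"ty":0,"tz":0,"ax":0,"ay":0,"az":0,"jaw":-1},{"tx":0,"ty":0,"tz":0,"ax":0,"ay":0,"az":0,"jaw":-1},{"tx":0,"ty":0,"tz":0,"ax":0,"ay":0,"az":0,"jaw":-1},{"tx":0,"ty":0,"tz":0,"ax":0,"ay":0,"az":0,"jaw":-1},{"tx":0,"ty":0,"tz":-0.01,"ax":0,"ay":0,"az":0,"jaw":-1},{"tx":0,"ty":0,"tz":-0.02,"ax":0,"ay":0,"az":0,"jaw":-1}]'
python3 -m handwheel '[{"tx":0,"ty":0,"tz":-0.02,"ax":0,"ay":0,"az":0,"jaw":-1},{"tx":0,"ty":0,"tz":-0.04,"ax":0,"ay":0,"az":0,"jaw":-1},{"tx":0,"ty":0,"tz":-0.06,"ax":0,"ay":0,"az":0,"jaw":-1},{"tx":0,"ty":0,"tz":-0.08,"ax":0,"ay":0,"az":0,"jaw":-1},{"tx":0,"ty":0,"tz":-0.1,"ax":0,"ay":0,"az":0,"jaw":-1},{"tx":0,"ty":0,"tz":-0.1,"ax":0,"ay":0,"az":0,"jaw":-1},{"tx":0,"ty":0,"tz":-0.1,"ax":0,"ay":0,"az":0,"jaw":-1},{"tx":0,"ty":0,"tz":-0.1,"ax":0,"ay":0,"az":0,"jaw":-1},{"tx":0,"ty":0,"tz":-0.1,"ax":0,"ay":0,"az":0,"jaw":-1},{"tx":0,"ty":0,"tz":-0.1,"ax":0,"ay":0,"az":0,"jaw":-1}]'
python3 - <<'E'
from h import *
f=bot.grab_frame("wrist");P=bot.camera_params("wrist");cv2.imwrite("pics/w16.png",f)
T=cv2.GaussianBlur(cv2.cvtColor(f[90:270,170:345],cv2.COLOR_BGR2GRAY),(3,3),0)
for a,b in((15,22),(26,36)):
  h=cv2.HoughCircles(T,cv2.HOUGH_GRADIENT,1,20,param1=80,param2=12,minRadius=a,maxRadius=b)
  if h is not None:
    for u,v,r in h[0][:2]: print("circ",u+170,v+90,r,ray(P,u+170,v+90,43).round(1))
go(650,-5,150,0.2)
p=np.load("pics/w6.npy");P["cam_to_world"]=p
T=bot.camera_params("top");print("bottle base",ray(T,240,124,0),"brush",ray(T,278,130,11))
E
```

```text
clock: 29.23
tcp_pos: [579.2, 176.3, 51.2]
ee_rot: [0.707, 0.707, -0.001, -0.0]
wrist_force: [1.9, -0.3, 0.1]
width: 1.001
gripper_force: 0.0
clock: 30.07
tcp_pos: [579.0, 176.3, 149.3]
ee_rot: [0.707, 0.707, -0.001, -0.001]
wrist_force: [-0.7, -0.1, 0.0]
width: 1.001
gripper_force: 0.0
circ 257.5 185.5 17.4 [580.4 176.6]
circ 256.5 184.5 28.8 [579.5 177.5]
circ 274.5 193.5 34.3 [594.7 169.6]
at [579.1 176.3 149.5] yaw 1.57 t 30.12 -> tx -0.1812 ty 0.0711 tz -0.0005 az 1.37
bottle base [786.27896415  12.01521275] brush [757.38225766 -98.60695904]
```

Both rings are concentric at (580,177). For the large ring I'll turn the tool to yaw 2.95, which keeps the long gripper body and the camera away from the bottle.

```bash
python3 -m handwheel '[{"tx":-0.016,"ty":0.006,"tz":0,"ax":0,"ay":0,"az":-0.12,"jaw":-1},{"tx":-0.032,"ty":0.012,"tz":0,"ax":0,"ay":0,"az":-0.24,"jaw":-1},{"tx":-0.048,"ty":0.018,"tz":0,"ax":0,"ay":0,"az":-0.36,"jaw":-1},{"tx":-0.064,"ty":0.024,"tz":0,"ax":0,"ay":0,"az":-0.48,"jaw":-1},{"tx":-0.08,"ty":0.03,"tz":0,"ax":0,"ay":0,"az":-0.6,"jaw":-1},{"tx":-0.096,"ty":0.036,"tz":0,"ax":0,"ay":0,"az":-0.72,"jaw":-1},{"tx":-0.112,"ty":0.042,"tz":0,"ax":0,"ay":0,"az":-0.84,"jaw":-1},{"tx":-0.128,"ty":0.05,"tz":0,"ax":0,"ay":0,"az":-0.96,"jaw":-1},{"tx":-0.15,"ty":0.06,"tz":0,"ax":0,"ay":0,"az":-1.08,"jaw":-1},{"tx":-0.17,"ty":0.065,"tz":0,"ax":0,"ay":0,"az":-1.2,"jaw":-1}]'
python3 - <<'E'
from h import *
go(648,-5,130,2.95)
E
```

```text
clock: 30.95
tcp_pos: [644.8, 5.4, 150.0]
ee_rot: [0.182, 0.983, -0.0, -0.001]
wrist_force: [0.4, 0.1, -0.3]
width: 0.997
gripper_force: 0.0
at [644.8   5.4 150. ] yaw 2.776 t 30.95 -> tx -0.0067 ty -0.0086 tz 0.02 az -0.174
```

```bash
python3 -m handwheel '[{"tx":-0.003,"ty":-0.004,"tz":0,"ax":0,"ay":0,"az":-0.1,"jaw":-1},{"tx":-0.007,"ty":-0.009,"tz":0.01,"ax":0,"ay":0,"az":-0.174,"jaw":-1},{"tx":-0.007,"ty":-0.009,"tz":0.02,"ax":0,"ay":0,"az":-0.174,"jaw":-1},{"tx":-0.007,"ty":-0.009,"tz":0.02,"ax":0,"ay":0,"az":-0.174,"jaw":-1},{"tx":-0.007,"ty":-0.009,"tz":0.02,"ax":0,"ay":0,"az":-0.174,"jaw":-1},{"tx":-0.007,"ty":-0.009,"tz":0.02,"ax":0,"ay":0,"az":-0.174,"jaw":-1},{"tx":-0.007,"ty":-0.009,"tz":0.02,"ax":0,"ay":0,"az":-0.174,"jaw":-1},{"tx":-0.007,"ty":-0.009,"tz":0.02,"ax":0,"ay":0,"az":-0.174,"jaw":-1},{"tx":-0.007,"ty":-0.009,"tz":0.02,"ax":0,"ay":0,"az":-0.174,"jaw":-1},{"tx":-0.007,"ty":-0.009,"tz":0.02,"ax":0,"ay":0,"az":-0.174,"jaw":-1}]'
python3 - <<'E'
from h import *
go(648,-5,27,2.95)
look("w17",(648,-5),20)
E
```

```text
clock: 31.78
tcp_pos: [647.9, -4.3, 131.6]
ee_rot: [0.099, 0.995, 0.0, 0.0]
wrist_force: [0.1, 0.2, -0.4]
width: 0.999
gripper_force: 0.0
at [647.9  -4.3 131.6] yaw 2.944 t 31.78 -> tx -0.0002 ty -0.0006 tz 0.1046 az -0.006
w17 pred [257. 184.] box (215, 133, 101, 102) -> [648.5   1.4]
w17 pred [257. 184.] box (0, 228, 512, 156) -> [765.4 -30.4]
```

```bash
python3 - <<'E'
from h import *
f=cv2.imread("pics/w17.png");P=bot.camera_params("wrist")
for t in(50,60,70,80,90,110):
    b=((f.max(2)<t)*255).astype(np.uint8);cs,_=cv2.findContours(b,cv2.RETR_EXTERNAL,cv2.CHAIN_APPROX_NONE)
    print(t,[cv2.boundingRect(c) for c in cs if cv2.contourArea(cv2.convexHull(c))>500 and 180<cv2.boundingRect(c)[0]<330])
T=cv2.GaussianBlur(cv2.cvtColor(f[110:260,180:350],cv2.COLOR_BGR2GRAY),(3,3),0)
h=cv2.HoughCircles(T,cv2.HOUGH_GRADIENT,1,10,param1=80,param2=12,minRadius=36,maxRadius=50)
for u,v,r in h[0][:4]: print("circ",u+180,v+110,r,ray(P,u+180,v+110,40).round(1))
E
```

```text
50 []
60 []
70 [(217, 184, 74, 50), (225, 149, 66, 22)]
80 [(217, 181, 81, 54), (223, 148, 70, 26)]
90 [(216, 173, 82, 62), (222, 148, 71, 26)]
110 [(214, 106, 107, 129), (205, 0, 53, 57)]
circ 256.5 191.5 42.4 [648.   -5.8]
circ 256.5 201.5 46.0 [656.2  -7.4]
circ 262.5 177.5 40.5 [637.6   1.1]
```

```bash
python3 -m handwheel '[{"tx":0,"ty":-0.001,"tz":0.02,"ax":0,"ay":0,"az":0,"jaw":-1},{"tx":0,"ty":-0.001,"tz":0.04,"ax":0,"ay":0,"az":0,"jaw":-1},{"tx":0,"ty":-0.001,"tz":0.055,"ax":0,"ay":0,"az":0,"jaw":-1},{"tx":0,"ty":-0.001,"tz":0.07,"ax":0,"ay":0,"az":0,"jaw":-1},{"tx":0,"ty":-0.001,"tz":0.085,"ax":0,"ay":0,"az":0,"jaw":-1},{"tx":0,"ty":-0.001,"tz":0.098,"ax":0,"ay":0,"az":0,"jaw":-1},{"tx":0,"ty":-0.001,"tz":0.104,"ax":0,"ay":0,"az":0,"jaw":-1},{"tx":0,"ty":-0.001,"tz":0.104,"ax":0,"ay":0,"az":0,"jaw":-1},{"tx":0,"ty":-0.001,"tz":0.104,"ax":0,"ay":0,"az":0,"jaw":0},{"tx":0,"ty":-0.001,"tz":0.104,"ax":0,"ay":0,"az":0,"jaw":1}]' 15
python3 -m handwheel '[{"tx":0,"ty":0,"tz":0,"ax":0,"ay":0,"az":0,"jaw":1},{"tx":0,"ty":0,"tz":0,"ax":0,"ay":0,"az":0,"jaw":1},{"tx":0,"ty":0,"tz":0,"ax":0,"ay":0,"az":0,"jaw":1},{"tx":0,"ty":0,"tz":0,"ax":0,"ay":0,"az":0,"jaw":1},{"tx":0,"ty":0,"tz":0,"ax":0,"ay":0,"az":0,"jaw":1},{"tx":0,"ty":0,"tz":0,"ax":0,"ay":0,"az":0,"jaw":1},{"tx":0,"ty":0,"tz":0,"ax":0,"ay":0,"az":0,"jaw":1},{"tx":0,"ty":0,"tz":0,"ax":0,"ay":0,"az":0,"jaw":1},{"tx":0,"ty":0,"tz":0,"ax":0,"ay":0,"az":0,"jaw":1},{"tx":0,"ty":0,"tz":0,"ax":0,"ay":0,"az":0,"jaw":1}]'
python3 -m handwheel '[{"tx":0,"ty":0,"tz":-0.02,"ax":0,"ay":0,"az":0,"jaw":1},{"tx":0,"ty":0,"tz":-0.04,"ax":0,"ay":0,"az":0,"jaw":1},{"tx":0,"ty":0,"tz":-0.06,"ax":0,"ay":0,"az":0,"jaw":1},{"tx":0,"ty":0,"tz":-0.08,"ax":0,"ay":0,"az":0,"jaw":1},{"tx":0,"ty":0,"tz":-0.1,"ax":0,"ay":0,"az":0,"jaw":1},{"tx":0,"ty":0,"tz":-0.1,"ax":0,"ay":0,"az":0,"jaw":1},{"tx":0,"ty":0,"tz":-0.1,"ax":0,"ay":0,"az":0,"jaw":1},{"tx":0,"ty":0,"tz":-0.1,"ax":0,"ay":0,"az":0,"jaw":1},{"tx":0,"ty":0,"tz":-0.1,"ax":0,"ay":0,"az":0,"jaw":1},{"tx":0,"ty":0,"tz":-0.1,"ax":0,"ay":0,"az":0,"jaw":1}]'
python3 - <<'E'
from h import *
go(580,177,126,2.95)
E
```

```text
clock: 32.67
tcp_pos: [648.3, -5.6, 28.4]
ee_rot: [0.099, 0.995, 0.0, 0.001]
wrist_force: [-0.4, 0.2, 0.9]
width: 0.89
gripper_force: 0.0
clock: 33.5
tcp_pos: [648.3, -5.5, 28.5]
ee_rot: [0.099, 0.995, 0.0, 0.001]
wrist_force: [-0.5, -0.2, 5.8]
width: 0.774
gripper_force: 15.0
clock: 34.33
tcp_pos: [646.7, -5.5, 124.8]
ee_rot: [0.099, 0.995, -0.0, -0.002]
wrist_force: [0.3, 0.5, -0.5]
width: 0.776
gripper_force: 15.0
at [646.7  -5.5 124.8] yaw 2.944 t 34.33 -> tx 0.1013 ty 0.1658 tz -0.0012 az -0.006
```

```bash
python3 -m handwheel '[{"tx":0.016,"ty":0.026,"tz":0,"ax":0,"ay":0,"az":0,"jaw":1},{"tx":0.032,"ty":0.052,"tz":0,"ax":0,"ay":0,"az":0,"jaw":1},{"tx":0.048,"ty":0.078,"tz":0,"ax":0,"ay":0,"az":0,"jaw":1},{"tx":0.064,"ty":0.104,"tz":0,"ax":0,"ay":0,"az":0,"jaw":1},{"tx":0.08,"ty":0.13,"tz":0,"ax":0,"ay":0,"az":0,"jaw":1},{"tx":0.095,"ty":0.155,"tz":0,"ax":0,"ay":0,"az":0,"jaw":1},{"tx":0.101,"ty":0.166,"tz":0,"ax":0,"ay":0,"az":0,"jaw":1},{"tx":0.101,"ty":0.166,"tz":0,"ax":0,"ay":0,"az":0,"jaw":1},{"tx":0.101,"ty":0.166,"tz":0,"ax":0,"ay":0,"az":0,"jaw":1},{"tx":0.101,"ty":0.166,"tz":0,"ax":0,"ay":0,"az":0,"jaw":1}]'
python3 - <<'E'
from h import *
go(580,177,31)
f=bot.grab_frame("wrist");P=bot.camera_params("wrist");cv2.imwrite("pics/w18.png",f)
T=cv2.GaussianBlur(cv2.cvtColor(f[170:330,180:335],cv2.COLOR_BGR2GRAY),(3,3),0)
h=cv2.HoughCircles(T,cv2.HOUGH_GRADIENT,1,20,param1=80,param2=12,minRadius=52,maxRadius=72)
for u,v,r in h[0][:3]: print("rim",u+180,v+170,r,ray(P,u+180,v+170,bot.get_obs()["tcp_pos"][2]+12).round(1))
E
```

```text
clock: 35.17
tcp_pos: [581.5, 175.8, 126.7]
ee_rot: [0.099, 0.995, -0.0, -0.0]
wrist_force: [1.1, -0.3, -0.9]
width: 0.777
gripper_force: 15.0
at [581.5 175.8 126.7] yaw 2.943 t 35.17 -> tx 0.0017 ty 0.0009 tz 0.0957 az None
rim 256.5 220.5 54.4 [565.  177.8]
rim 256.5 245.5 68.1 [578.2 175.1]
rim 256.5 265.5 70.3 [589.2 172.9]
```

The held rim centre (256,245) matches the earlier grasps, so I lower the large ring.

```bash
python3 -m handwheel '[{"tx":0.001,"ty":0.001,"tz":0.015,"ax":0,"ay":0,"az":0,"jaw":1},{"tx":0.001,"ty":0.001,"tz":0.03,"ax":0,"ay":0,"az":0,"jaw":1},{"tx":0.001,"ty":0.001,"tz":0.045,"ax":0,"ay":0,"az":0,"jaw":1},{"tx":0.001,"ty":0.001,"tz":0.055,"ax":0,"ay":0,"az":0,"jaw":1},{"tx":0.001,"ty":0.001,"tz":0.065,"ax":0,"ay":0,"az":0,"jaw":1},{"tx":0.001,"ty":0.001,"tz":0.075,"ax":0,"ay":0,"az":0,"jaw":1},{"tx":0.001,"ty":0.001,"tz":0.083,"ax":0,"ay":0,"az":0,"jaw":1},{"tx":0.001,"ty":0.001,"tz":0.09,"ax":0,"ay":0,"az":0,"jaw":1},{"tx":0.001,"ty":0.001,"tz":0.094,"ax":0,"ay":0,"az":0,"jaw":1},{"tx":0.001,"ty":0.001,"tz":0.094,"ax":0,"ay":0,"az":0,"jaw":1}]'
python3 -m handwheel '[{"tx":0,"ty":0,"tz":0.001,"ax":0,"ay":0,"az":0,"jaw":1},{"tx":0,"ty":0,"tz":0.001,"ax":0,"ay":0,"az":0,"jaw":1},{"tx":0,"ty":0,"tz":0.001,"ax":0,"ay":0,"az":0,"jaw":1},{"tx":0,"ty":0,"tz":0.001,"ax":0,"ay":0,"az":0,"jaw":1},{"tx":0,"ty":0,"tz":0.001,"ax":0,"ay":0,"az":0,"jaw":1},{"tx":0,"ty":0,"tz":0.001,"ax":0,"ay":0,"az":0,"jaw":1},{"tx":0,"ty":0,"tz":0.001,"ax":0,"ay":0,"az":0,"jaw":1},{"tx":0,"ty":0,"tz":0.001,"ax":0,"ay":0,"az":0,"jaw":1},{"tx":0,"ty":0,"tz":0.001,"ax":0,"ay":0,"az":0,"jaw":1},{"tx":0,"ty":0,"tz":0.001,"ax":0,"ay":0,"az":0,"jaw":1}]'
```

```text
clock: 36.05
tcp_pos: [580.0, 178.2, 32.2]
ee_rot: [0.099, 0.995, -0.0, -0.001]
wrist_force: [-0.1, 0.3, -0.7]
width: 0.776
gripper_force: 15.0
clock: 36.88
tcp_pos: [580.3, 178.3, 32.1]
ee_rot: [0.099, 0.995, -0.0, -0.0]
wrist_force: [-0.2, 0.4, -0.6]
width: 0.774
gripper_force: 15.0
```

```bash
python3 -m handwheel '[{"tx":0,"ty":0,"tz":0.001,"ax":0,"ay":0,"az":0,"jaw":1},{"tx":0,"ty":0,"tz":0.001,"ax":0,"ay":0,"az":0,"jaw":1},{"tx":0,"ty":0,"tz":0.001,"ax":0,"ay":0,"az":0,"jaw":-0.56},{"tx":0,"ty":0,"tz":0.001,"ax":0,"ay":0,"az":0,"jaw":-0.65},{"tx":0,"ty":0,"tz":0.001,"ax":0,"ay":0,"az":0,"jaw":-0.8},{"tx":0,"ty":0,"tz":0.001,"ax":0,"ay":0,"az":0,"jaw":-1},{"tx":0,"ty":0,"tz":0.001,"ax":0,"ay":0,"az":0,"jaw":-1},{"tx":0,"ty":0,"tz":0.001,"ax":0,"ay":0,"az":0,"jaw":-1},{"tx":0,"ty":0,"tz":0.001,"ax":0,"ay":0,"az":0,"jaw":-1},{"tx":0,"ty":0,"tz":0.001,"ax":0,"ay":0,"az":0,"jaw":-1}]'
python3 -m handwheel '[{"tx":0,"ty":0,"tz":-0.01,"ax":0,"ay":0,"az":0,"jaw":-1},{"tx":0,"ty":0,"tz":-0.03,"ax":0,"ay":0,"az":0,"jaw":-1},{"tx":0,"ty":0,"tz":-0.05,"ax":0,"ay":0,"az":0,"jaw":-1},{"tx":0,"ty":0,"tz":-0.07,"ax":0,"ay":0,"az":0,"jaw":-1},{"tx":0,"ty":0,"tz":-0.09,"ax":0,"ay":0,"az":0,"jaw":-1},{"tx":0,"ty":0,"tz":-0.11,"ax":0,"ay":0,"az":0,"jaw":-1},{"tx":0,"ty":0,"tz":-0.12,"ax":0,"ay":0,"az":0,"jaw":-1},{"tx":0,"ty":0,"tz":-0.12,"ax":0,"ay":0,"az":0,"jaw":-1},{"tx":0,"ty":0,"tz":-0.12,"ax":0,"ay":0,"az":0,"jaw":-1},{"tx":0,"ty":0,"tz":-0.12,"ax":0,"ay":0,"az":0,"jaw":-1}]'
python3 - <<'E'
from h import *
f=bot.grab_frame("wrist");s=bot.grab_frame("scene")[130:290,140:380]
out=np.zeros((600,512,3),np.uint8);out[:300]=f[:300];out[300:600,:450]=cv2.resize(s,(450,300),interpolation=cv2.INTER_CUBIC);cv2.imwrite("pics/final.png",out)
E
```

```text
clock: 37.72
tcp_pos: [580.3, 178.3, 31.1]
ee_rot: [0.099, 0.995, 0.0, -0.0]
wrist_force: [-0.6, 0.6, 0.3]
width: 1.0
gripper_force: 0.0
clock: 38.55
tcp_pos: [579.9, 178.2, 149.6]
ee_rot: [0.099, 0.995, -0.0, -0.001]
wrist_force: [0.1, -0.3, 0.7]
width: 0.999
gripper_force: 0.0
```

View pics/final.png

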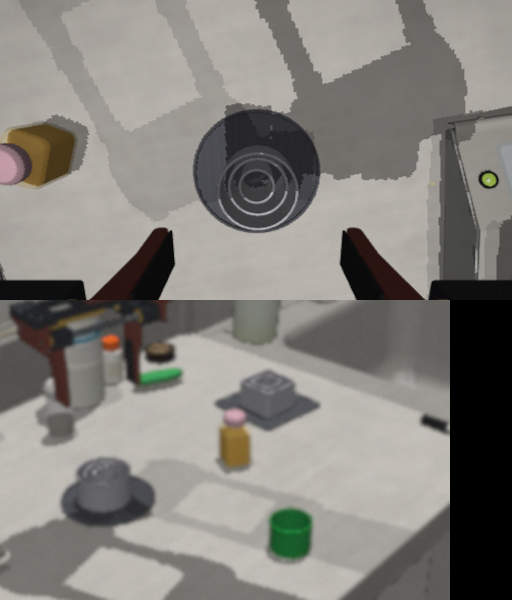

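The three rings are concentric near (258,187) in the wrist view, and both nests stand in their trays. The jar, shaker and brush are in place, and the robot touches nothing.

```bash
python3 -c "
from station import bot
print(bot.close_job())"
```

```text
the job is handed in; nothing more can be done
None
```

The job is handed in at about 38.6 s: all five cutters stand nested in their trays, the squares lined up, and the last pictures show the jar, shaker and brush still in place; no verdict came back.

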